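# Fetch the staple strip from under the stapler and put the pile back

### The job

A loose strip of staples lies between two staple boxes, under the stapler that rests across them. Lift the stapler straight off without shifting the boxes and set it upright on the grey mat, then clear both boxes onto the mat beside it. With all three on the mat, lay the strip flat across the middle of the sticky-note pad; then put each box back exactly where it stood and the stapler back across them as it was, leaving the eraser and the USB stick alone.

Things in the scene. Friction and masses are not known exactly. Their poses are not given: they have to be found in the camera images.
- stapler: Hand stapler, black base, grey top, 43 x 188 x 72 mm, rigid, 0.3 to 0.55 kg. At the start it lies upright across both boxes, its underside 24 mm above the worktop, its length along the row of boxes. Origin: centre of its underside; y along its length, z up. Grip it across x near the origin, 45 to 65 mm above its underside, where it is 33 mm wide; its base is 43 mm wide.
- box_dark: Card box of staples, dark with a light band, 51 (x) x 75 (y) x 24 mm (z), 0.06 to 0.13 kg, on the worktop. Origin: centre of its underside, z up. It stands at one side of the strip (either), its 75 mm length parallel to the strip. Grip it across x: its outer side is free; the inner finger goes into the gap, so keep the fingertips 9 to 12 mm above the worktop to clear the 6 mm high strip.
- box_light: Card box of staples, light grey with a dark band, same size, mass, frame and grip as box_dark, at the other side of the strip. About 40 mm lie between the two boxes, with the strip in the middle of the gap (13 mm free at each side of it): when gripping a box, open the fingers only to about 75 mm.
- strip: Bare metal strip of staples, 13 (x) x 90 (y) x 6 mm (z), 20 g, lying flat on the worktop between the boxes, its ends showing at both sides of the stapler. Origin: centre of its underside, z up, y along its length. Grip it across x near the origin, with the fingertips just above the worktop; this needs both boxes out of the way.
- mat: Thin grey cutting mat with white grid lines, 170 (x) x 240 (y) x 3 mm, fixed on the worktop: the side area. Origin: centre of its underside, z up. There is room for the stapler along y near x = +55 mm and for the boxes near x = -40 mm, y = -60 and +60 mm, with their length along x.
- pad: Square pad of pale sticky notes, 76 x 76 mm, flat top 10 mm above the worktop, fixed. Origin: centre of its underside, z up.
- eraser: Bystander: vinyl eraser in a dark card sleeve, 22 x 58 x 12 mm, loose on the worktop on the robot's side of the pile. Origin: centre of its underside, y along its length.
- usb: Bystander: black USB stick with grey cap, 17 x 58 x 8 mm, loose on the worktop beyond the pad. Origin: centre of its underside, y along its length.
Not all that is in view belongs to the job. What is shaped like the box_dark but purple is not meant.

How it is judged:
By the outcome, as a careful person would: the job done as asked, in the order asked, and still so for the second after the job is handed in, with the robot touching nothing.
It also fails if it takes over 150 s, if anything falls off the work surface, if the arm or the gripper's body presses on something with over 40 N, if the wrist force passes 120 N, or if a joint passes its speed limit or range.

### The arm

A 7-joint arm with a two-finger parallel gripper is mounted at the origin on a cart in front of the work surface, level with it; the furniture and walls round the work are solid. World frame = base frame: x ahead of the robot, y to its left, z up, the work surface at z = 0. Lengths are in m, angles in degrees, forces in N, time in s.
With the tool pointing down it reaches from about 0.425 to 0.875 m from the base axis. Payload 4.7 kg.
Tool frame: the origin (TCP) lies midway between the tips of the shut fingers; the grasp point (between the pads) lies 19 mm behind it (env.grip_depth is the distance from the TCP to the grasp point, in m); z points along the fingers, y is the line along which they close (so a half turn about z gives the same grasp; the last joint's range is limited). The gripper opens to 87 mm and grips with 3 to 60 N. Pads are 19 mm wide; open, the fingers measure 117 mm over their backs; the gripper's body (75 mm by 190 mm) begins 51 mm behind the grasp point.
Start: joints at [-62.561, 18.392, -4.016, 83.108, 1.295, 78.541, -3.26], TCP at [0.291, 0.581, 0.223] pointing down, gripper open.
Joint ranges: [-163.93, 163.93], [-17.29, 119.83], [-79.2, 71.16], [3.27, 140.29], [-89.18, 269.18], [5.43, 117.66], [-154.24, 154.24]. Speed limits (degrees/s): [147.25, 147.25, 180, 180, 180, 180, 180].

### API

Orientations are given as [roll, pitch, yaw] about the fixed x, y, z axes, in that order (R = Rz(yaw) Ry(pitch) Rx(roll)).
In Python, from cell import get_obs, optics, env, nets gives the robot as it stands.
- The arm moves only by the shell command python3 -m creep 'ROWS' [FORCE]. ROWS is JSON, a list of rows, each an object of numbers: "wx", "wy", "wz": the turn, a rotation vector about the tool's x, y, z in degrees; "tx", "ty", "tz": the shift along the tool's x, y, z in mm; "gripper": the opening, from -1 (shut) to 1 (fully open). A call has 1 to 5 rows; each row is the pose to reach, as a shift and turn from the pose commanded when the call began, along the tool's axes at that moment; what a row does not reach only later rows make up. A row lasts 1/12 s, in which the tool goes at most 41.7 mm and 7.16 degrees, less where a joint would pass 70% of its speed; a pose out of reach is approached as far as the arm can. A call with a gripper value outside its range is refused whole. The fingers move at their own pace and stop on an object; FORCE is the grip in N (left out, the last holds). Time passes only in rows, so rows that repeat a pose let the fingers close. It gives the time, the measured TCP pose, the force, the opening and the grip force at its end, in the units of the state.
- get_obs(): the state, without advancing time (a new reading comes with each control period).
- optics.read_camera(name): name is "scene" or "top" or "wrist"; returns (picture, depth): 400x640x3 uint8, red, green, blue; 400x640 float32, m along the optical axis (not along the pixel's ray), 0 where there is no reading.
- optics.camera_info(name): a dict with "fovy" (degrees; the focal length in pixels is half the picture's height over the tangent of half this angle, whatever the lens; pixels are square), "cx", "cy" (the principal point, pixels), "R" (3x3) and "t" (3): a world point X has camera coordinates R X + t; the wrist camera has in their place "tool_from_camera" (4x4, takes a point from camera to tool coordinates, whose origin is the TCP and whose axes are the flange's). Camera axes: x right, y down, z forward; pixel columns grow to the right and rows downward; lengths in m; the calibration is good to about 2 mm. A picture is of the moment at which its call begins: read the wrist's pose just before it. camera_info takes no time and is no camera call.
- env.sign_off(): hands the job in; it is judged then, once.
Trained networks look in the newest picture that a camera, given by its name, has taken for a name from the list of things; names that differ only in an ending like _2 or _b are one class to them, and where a whole thing is asked for, a point or a joint stands for the part that bears it (a point fixed in the world has none). Each returns a list of dicts, best first, with "confidence" (0 to 1); they miss things now and then, are a little off and sometimes report something else, mostly with a low value. They report only what shows in the picture. A call takes as long as a camera call. They do not tell look-alikes from the thing itself.
- nets.look_for(query, camera): "point" ([x, y, z] in m, in world coordinates, good to about 4 mm: the middle of the surface that is visible of it).
- nets.place_of(query, camera): "point" ([x, y, z] in m, in world coordinates, good to about 4 mm: a listed point, or the origin of a listed thing).
The state is a dict: "time_s": time; "qpos": joint angles; "joint_velocities": joint speeds; "effort": joint torques, N m; "tool_pos": TCP position; "tool_rot": TCP orientation; "force": force on the tool from outside, world axes, zero at the start; "wrist_torque": the same for the moment, N m; "grip_width": finger opening in m; "grasp_force": force on a finger pad.
Only numpy, scipy, OpenCV 4.12 (cv2) and the standard library are available. Lean on these libraries where they do the work, as an engineer would, in place of code of your own. Each camera call takes 0.05 s, during which the arm holds its last target. There are 200 camera calls.

## Working session

There is one attempt and no reset: what is moved stays moved. The work goes in short steps, Python scripts to look and compute and a shell command to move; the robot and the scene stay as the last step left them, time stands still between calls to the robot, and variables do not carry over. Pictures are saved under pics/ and viewed, at most 14 in all, crops included, and the job is handed in when it is done.

```bash
ls; mkdir -p pics
python3 - <<'E'
from cell import get_obs, optics, env, nets
import cv2,numpy as np
o=get_obs(); print(o['time_s'],o['tool_pos'],o['tool_rot'],o['grip_width'],env.grip_depth)
for c in ['top','scene']:
    p,d=optics.read_camera(c); cv2.imwrite(f'pics/{c}0.png',p[:,:,::-1]); np.save(f'pics/{c}0d.npy',d)
    i=optics.camera_info(c); print(c,i)
for q in ['stapler','box_dark','box_light','strip','mat','pad','eraser','usb']:
    print(q,[(np.round(r['point'],3).tolist(),round(r['confidence'],2)) for r in nets.place_of(q,'top')][:4])
E
```

```text
pics
0.0 [0.29117622 0.58051986 0.22149348] [-1.79894470e+02  7.30383192e-03  1.53370232e+02] 0.0873142592176538 0.0187
top {'fovy': 53.493965270282004, 'cx': 321.5397627315568, 'cy': 202.8915178993014, 'R': array([[ 0.01848907, -0.99981207, -0.00582954],
       [-0.99514526, -0.01783844, -0.0967869 ],
       [ 0.09666472,  0.00759074, -0.99528805]]), 't': array([0.11485121, 0.51318044, 1.18686873])}
scene {'fovy': 55.220682075314755, 'cx': 313.18580892794375, 'cy': 207.56019339595863, 'R': array([[-0.86099384, -0.50856022,  0.00749029],
       [-0.20652605,  0.33611524, -0.918898  ],
       [ 0.46479737, -0.79271246, -0.39442408]]), 't': array([0.49174877, 0.12499659, 1.06896653])}
stapler [([0.514, 0.311, 0.021], 0.65)]
box_dark [([0.506, 0.262, -0.001], 0.73), ([0.444, 0.527, -0.001], 0.64)]
box_light [([0.512, 0.349, 0.005], 0.74), ([0.425, 0.315, 0.003], 0.53)]
strip [([0.51, 0.306, -0.002], 0.55)]
mat [([0.49, -0.232, -0.006], 0.96)]
pad [([0.503, 0.039, 0.005], 0.83)]
eraser [([0.428, 0.314, 0.006], 0.57)]
usb [([0.57, 0.066, -0.0], 0.52), ([0.511, 0.306, 0.001], 0.42)]
```

View pics/top0.png

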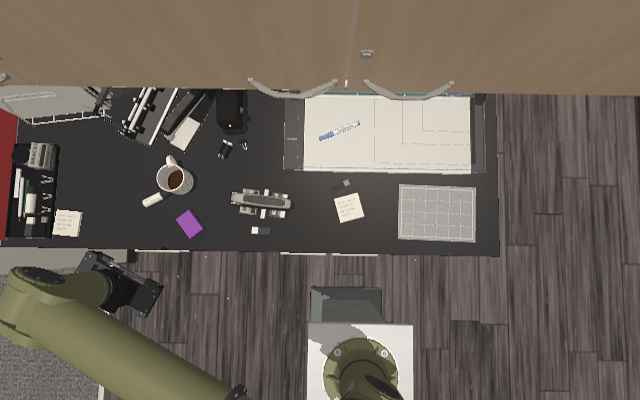

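View pics/scene0.png

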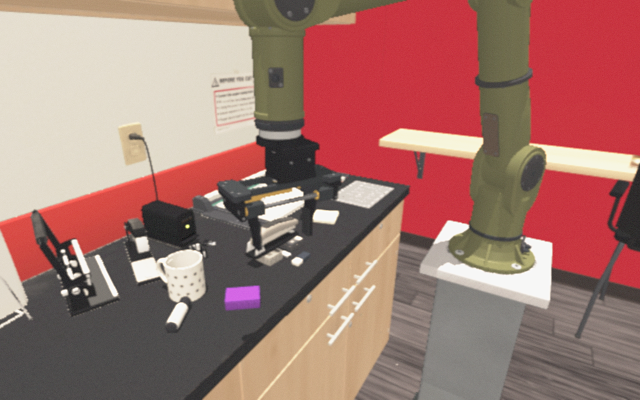

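The top view shows the stapler pile at (262,203), with the eraser at (261,230). The job pad is at (348,207) with the USB stick beyond it at (342,184), and the mat is at (437,213). The purple box at (189,224) and the notes at (67,222) are decoys.

```bash
cat > h.py <<'E'
from cell import get_obs, optics, env, nets
import cv2,numpy as np
from scipy.spatial.transform import Rotation as Ro
def rot(o): return Ro.from_euler('xyz',o['tool_rot'],degrees=True).as_matrix()
def go(x,y,z,yaw):
    """shift and turn (tool axes) from here to TCP x,y,z tool down at yaw"""
    o=get_obs(); R=rot(o); d=R.T@(np.array([x,y,z])-o['tool_pos'])*1000
    T=Ro.from_euler('xyz',[180,0,yaw],degrees=True).as_matrix()
    w=np.degrees(Ro.from_matrix(R.T@T).as_rotvec())
    n=max(np.linalg.norm(d)/41.7,np.linalg.norm(w)/7.16)
    print('tx ty tz',np.round(d,1),'w',np.round(w,1),'rows',round(n,1))
def wrist(name=None):
    o=get_obs(); p,d=optics.read_camera('wrist'); i=optics.camera_info('wrist')
    f=200/np.tan(np.radians(i['fovy']/2)); M=np.eye(4); M[:3,:3]=rot(o); M[:3,3]=o['tool_pos']
    M=M@i['tool_from_camera']
    v,u=np.mgrid[:400,:640]; P=np.stack([(u-i['cx'])/f*d,(v-i['cy'])/f*d,d],-1)@M[:3,:3].T+M[:3,3]
    P[d==0]=np.nan
    if name: cv2.imwrite(f'pics/{name}.png',p[:,:,::-1])
    return p,P,M,f,i
def rect(pts):
    (c,s,a)=cv2.minAreaRect((pts*1000).astype(np.float32)); print(' rect c',np.round(c,1),'size',np.round(s,1),'ang',round(a,1))
E
python3 - <<'E'
from h import *
print(optics.camera_info('wrist')); print(get_obs()['qpos'])
p=cv2.imread('pics/top0.png'); cv2.imwrite('pics/crop0.png',cv2.resize(p[165:250,165:365],None,fx=4,fy=4,interpolation=cv2.INTER_CUBIC))
go(0.45,0.31,0.30,90)
E
```

```text
{'fovy': 58.72927875867527, 'cx': 315.23542484380283, 'cy': 200.72810182076282, 'tool_from_camera': array([[-1.60481863e-03, -9.61919438e-01, -2.73328411e-01,
         7.47412154e-02],
       [ 9.99998630e-01, -1.65430239e-03, -4.94306980e-05,
        -1.19335714e-03],
       [-4.04619493e-04, -2.73328116e-01,  9.61920775e-01,
        -1.61207043e-01],
       [ 0.00000000e+00,  0.00000000e+00,  0.00000000e+00,
         1.00000000e+00]])}
[-62.56035131  18.39357815  -4.01649442  83.1098114    1.29421436
  78.54130247  -3.26149883]
tx ty tz [-263.3 -171.2  -77.4] w [ 0.   0.  63.4] rows 8.9
```

View pics/crop0.png

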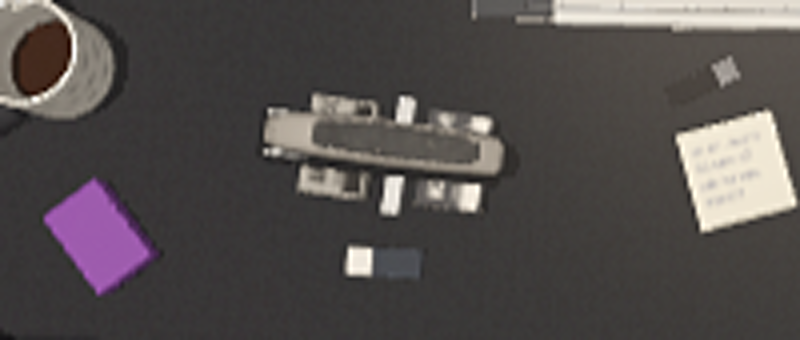

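The crop shows the dark stapler lying across two boxes, with bright strip ends at (403,110) and (392,195). Box_light is on the left and box_dark (light band) on the right. The purple box at (100,237) is the decoy. Next is a wrist view from above.

```bash
python3 -m creep '[{"tx":-35,"ty":-10,"tz":-40,"wz":7},{"tx":-70,"ty":-20,"tz":-78,"wz":14},{"tx":-105,"ty":-35,"tz":-78,"wz":21},{"tx":-140,"ty":-50,"tz":-78,"wz":28},{"tx":-175,"ty":-62,"tz":-78,"wz":35}]'
python3 - <<'E'
from h import *
go(0.5,0.36,0.30,90)
E
```

```text
tx ty tz [-285.6 -104.1  -77.4] w [ 0.   0.  63.4] rows 8.9validation failed for argument at $[0]...
```

```bash
python3 -m creep '[{"wx":0,"wy":0,"wz":7,"tx":-35,"ty":-10,"tz":-40,"gripper":1},{"wx":0,"wy":0,"wz":14,"tx":-70,"ty":-20,"tz":-78,"gripper":1},{"wx":0,"wy":0,"wz":21,"tx":-105,"ty":-35,"tz":-78,"gripper":1},{"wx":0,"wy":0,"wz":28,"tx":-140,"ty":-50,"tz":-78,"gripper":1},{"wx":0,"wy":0,"wz":35,"tx":-175,"ty":-62,"tz":-78,"gripper":1}]'
python3 - <<'E'
from h import *
go(0.5,0.36,0.30,90)
E
```

```text
time_s: 0.92
tool_pos: [0.4169, 0.451, 0.3028]
tool_rot: [179.8, -0.1, 118.1]
force: [0.9, 0.4, 0.3]
grip_width: 0.0869
grasp_force: 0.0
tx ty tz [-119.4   30.4    2.7] w [ 0.2 -0.1 28.1] rows 3.9
```

```bash
python3 -m creep '[{"wx":0,"wy":0,"wz":7,"tx":-35,"ty":9,"tz":0,"gripper":1},{"wx":0,"wy":0,"wz":14,"tx":-70,"ty":18,"tz":0,"gripper":1},{"wx":0,"wy":0,"wz":21,"tx":-105,"ty":27,"tz":3,"gripper":1},{"wx":0,"wy":0,"wz":28,"tx":-119,"ty":30,"tz":3,"gripper":1},{"wx":0,"wy":0,"wz":28,"tx":-119,"ty":30,"tz":3,"gripper":1}]'
python3 - <<'E'
from h import *
p,P,M,f,i=wrist('w1'); np.savez('pics/w1.npz',p=p,P=P)
for q in ['stapler','box_dark','box_light','strip','eraser']:
    print(q,[(np.round(r['point'],3).tolist(),round(r['confidence'],2)) for r in nets.place_of(q,'wrist')][:4])
Z=P[:,:,2]
for lo,hi in [(0.06,.11),(0.016,0.03)]:
    m=((Z>lo)&(Z<hi)).astype(np.uint8); n,l,s,c=cv2.connectedComponentsWithStats(m)
    for k in range(1,n):
        if s[k,4]>80: print(lo,s[k],np.round(np.median(P[l==k],axis=0),4)); rect(P[l==k][:,:2])
E
```

```text
time_s: 1.33
tool_pos: [0.5027, 0.3556, 0.2976]
tool_rot: [179.9, 0.1, 89.6]
force: [0.4, 0.5, 0.4]
grip_width: 0.0872
grasp_force: 0.0
stapler [([0.514, 0.309, 0.027], 0.66)]
box_dark [([0.443, 0.532, 0.0], 0.61)]
box_light [([0.514, 0.347, -0.002], 0.87)]
strip []
eraser [([0.428, 0.309, -0.001], 0.71)]
0.06 [592   0  48  40 947] [0.7978 0.5084 0.0809]
 rect c [808.4 503.8] size [ 6.3 68.5] ang 62.0
0.06 [ 529   81  111   79 7357] [0.7696 0.4087 0.1027]
 rect c [788.  403.9] size [101.4  76.8] ang 3.2
0.06 [ 307  135   39  141 3715] [0.5129 0.3189 0.0877]
 rect c [512.5 306.6] size [170.9  32.5] ang 84.6
0.016 [ 220    0   80   50 2263] [0.4369 0.5193 0.0231]
 rect c [442.  527.3] size [73.8 50.3] ang 38.7
0.016 [356   0  43   9 117] [0.5671 0.5286 0.0228]
 rect c [572.  530.4] size [ 7.2 45.2] ang 87.3
0.016 [599  45  41  28 308] [0.8523 0.4726 0.0223]
 rect c [856.5 470.1] size [ 4.5 58.1] ang 58.6
0.016 [443  76  45  28 348] [0.6816 0.4415 0.0256]
 rect c [679.2 439.5] size [12.2 54.6] ang 65.4
0.016 [501  89  20  58 651] [0.7335 0.4072 0.0256]
 rect c [734.4 405.7] size [15.5 66. ] ang 3.0
0.016 [437  91  43  26 325] [0.6716 0.4204 0.0257]
 rect c [672. 424.] size [12.5 54.8] ang 67.4
0.016 [293 145  19  41 591] [0.4865 0.351  0.0231]
 rect c [486.6 350.3] size [50.3 18.9] ang 83.0
0.016 [342 150  15  41 389] [0.5445 0.3455 0.023 ]
 rect c [544.1 343.1] size [50.1 13.1] ang 82.9
0.016 [288 214  19  38 572] [0.478  0.2612 0.0229]
 rect c [478.4 261.9] size [52.7 21.4] ang 82.7
0.016 [334 219  14  38 344] [0.5347 0.2551 0.0231]
 rect c [534.9 253.3] size [49.9 13.1] ang 81.7
0.016 [457 269  35   7 208] [0.7207 0.2012 0.0197]
 rect c [719.  200.1] size [46.7  9.1] ang 0.3
```

View pics/w1.png

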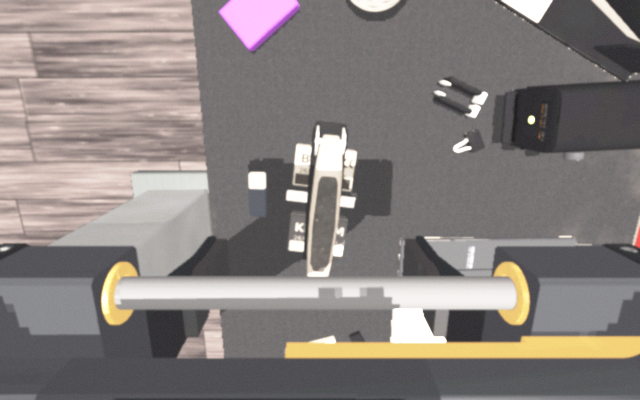

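The wrist view shows the stapler from (330,125) to (318,275). Box_light is above at (303,165)/(349,170), box_dark below at (297,233)/(341,238), the strip ends are at (299,197)/(348,199), and the eraser is at (257,193).

Run:
```python
from h import *
z=np.load('pics/w1.npz'); P=z['P'].reshape(-1,3); P=P[np.isfinite(P[:,0])]
n=P[(abs(P[:,0]-.512)<.07)&(abs(P[:,1]-.306)<.12)]
for lo,hi in [(.03,.11),(.03,.045),(.045,.06),(.06,.07),(.07,.08),(.08,.12)]:
    q=n[(n[:,2]>lo)&(n[:,2]<hi)]; print('stapler',lo,hi,len(q)); rect(q[:,:2])
t=n[(n[:,2]>.017)&(n[:,2]<.027)]
for nm,s in [('light',t[t[:,1]>.303]),('dark',t[t[:,1]<.303])]:
    print(nm,len(s)); rect(s[:,:2])
q=n[(n[:,2]>.0035)&(n[:,2]<.009)&(abs(n[:,1]-.306)<.015)]; print('strip',len(q));rect(q[:,:2])
print(np.median(n[(abs(n[:,2])<.003)][:,2]))
```

```text
stapler 0.03 0.11 4944
 rect c [513.4 312.6] size [182.8  42.6] ang 84.7
stapler 0.03 0.045 1118
 rect c [513.6 315. ] size [177.9  42.6] ang 84.7
stapler 0.045 0.06 92
 rect c [520.1 382.7] size [27.8 32.7] ang 88.5
stapler 0.06 0.07 135
 rect c [511.4 306.6] size [171.1  31.9] ang 83.7
stapler 0.07 0.08 540
 rect c [512.2 308.2] size [167.4  32.2] ang 85.7
stapler 0.08 0.12 3059
 rect c [513.2 312.6] size [142.9  32.4] ang 83.2
light 973
 rect c [515.9 362.6] size [82.  73.9] ang 82.8
dark 901
 rect c [504.6 257.2] size [50.2 74. ] ang 82.6
strip 273
 rect c [509.2 302.6] size [12.9 89.5] ang 82.8
-0.0010656461565015096
```

Run:
```python
from h import *
z=np.load('pics/w1.npz'); P=z['P'].reshape(-1,3); P=P[np.isfinite(P[:,0])]
t=P[(P[:,2]>.019)&(P[:,2]<.026)&(abs(P[:,1]-.347)<.036)&(abs(P[:,0]-.514)<.06)]
u=np.array([np.cos(np.radians(82.7)),np.sin(np.radians(82.7))]); s=t[:,:2]@u
c0=np.array([.5104,.3023])@u; t=t[(s>c0+.015)&(s<c0+.075)]; print('light');rect(t[:,:2])
t=cv2.imread('pics/top0.png'); d=np.load('pics/top0d.npy'); i=optics.camera_info('top'); f=200/np.tan(np.radians(i['fovy']/2))
v,u=np.mgrid[:400,:640]; W=(np.stack([(u-i['cx'])/f*d,(v-i['cy'])/f*d,d],-1)-i['t'])@i['R']
g=t.max(2)
for nm,(a,b,c,e),th in [('mat',(175,250,385,490),85),('pad',(188,230,325,370),130)]:
    print(nm,g[a:b:8,(c+e)//2],np.nanmedian(W[a:b,c:e,2]))
    m=np.zeros_like(g); m[a:b,c:e]=(g[a:b,c:e]>th); m=cv2.morphologyEx(m,cv2.MORPH_CLOSE,np.ones((5,5)))
    n,l,s,_=cv2.connectedComponentsWithStats(m); k=1+np.argmax(s[1:,4]); print(s[k]); rect(W[l==k][:,:2])
go(.5131,.3097,.16,84.7)
```

```text
light
 rect c [513.9 346.8] size [50.2 73.9] ang 82.8
mat [ 84  82 192 178 193 170 169 170 173  65] 0.0014842293313147897
[ 385  175   91   68 4797]
 rect c [ 502. -119.] size [209.3 471.1] ang 0.9
pad [ 83 246 221 236 212  68] 0.001575470422216787
[334 192  30  31 641]
 rect c [480.5  71.9] size [ 95.6 168.4] ang 34.0
tx ty tz [-53.6  15.2 137.4] w [-0.  -0.   5.9] rows 3.6
```

```bash
python3 -m creep '[{"wx":0,"wy":0,"wz":3,"tx":-27,"ty":8,"tz":25,"gripper":1},{"wx":0,"wy":0,"wz":5.9,"tx":-53.6,"ty":15.2,"tz":50,"gripper":1},{"wx":0,"wy":0,"wz":5.9,"tx":-53.6,"ty":15.2,"tz":90,"gripper":1},{"wx":0,"wy":0,"wz":5.9,"tx":-53.6,"ty":15.2,"tz":125,"gripper":1},{"wx":0,"wy":0,"wz":5.9,"tx":-53.6,"ty":15.2,"tz":137.4,"gripper":1}]'
python3 - <<'E'
from h import *
t=cv2.imread('pics/top0.png'); d=np.load('pics/top0d.npy'); i=optics.camera_info('top'); f=200/np.tan(np.radians(i['fovy']/2))
v,u=np.mgrid[:400,:640]; W=(np.stack([(u-i['cx'])/f*d,(v-i['cy'])/f*d,d],-1)-i['t'])@i['R']
g=t.max(2)
for nm,(a,b,c,e),th in [('mat',(178,248,390,485),120),('pad',(188,230,325,370),150)]:
    m=np.zeros_like(g); m[a:b,c:e]=(g[a:b,c:e]>th)&(abs(W[a:b,c:e,2])<.03)
    n,l,s,_=cv2.connectedComponentsWithStats(m); k=1+np.argmax(s[1:,4]); print(nm,s[k]); rect(W[l==k][:,:2])
go(.5131,.3097,.06,84.7)
E
```

```text
time_s: 2.05
tool_pos: [0.5109, 0.3067, 0.1548]
tool_rot: [-179.6, 0.3, 84.6]
force: [-1.6, -0.1, -0.7]
grip_width: 0.0865
grasp_force: 0.0
mat [ 398  184   78   59 4262]
 rect c [ 489.5 -233.1] size [242.1 171.5] ang 88.5
pad [334 193  30  30 620]
 rect c [501.   39.2] size [77.1 78.2] ang 15.9
tx ty tz [ 3.6  2.5 94.8] w [-0.4  0.3 -0.1] rows 2.3
```

```bash
python3 -m creep '[{"wx":0,"wy":0,"wz":0,"tx":0,"ty":0,"tz":10,"gripper":1},{"wx":0,"wy":0,"wz":0,"tx":0,"ty":0,"tz":25,"gripper":1},{"wx":0,"wy":0,"wz":0,"tx":0,"ty":0,"tz":25,"gripper":1},{"wx":0,"wy":0,"wz":0,"tx":0,"ty":0,"tz":25,"gripper":1},{"wx":0,"wy":0,"wz":0,"tx":0,"ty":0,"tz":25,"gripper":1}]'
python3 - <<'E'
from h import *
for k in range(3): print(get_obs()['tool_pos'],get_obs()['tool_rot'])
p,P,M,f,i=wrist('w2'); o=get_obs();print(o['tool_pos'],o['tool_rot'])
go(.5131,.3097,.06,84.7)
Q=P.reshape(-1,3); Q=Q[np.isfinite(Q[:,0])]; n=Q[(abs(Q[:,0]-.512)<.03)&(abs(Q[:,1]-.306)<.12)]
for lo,hi in [(.03,.11),(.06,.11),(.08,.12)]:
    q=n[(n[:,2]>lo)&(n[:,2]<hi)]; print('stapler',lo,hi,len(q)); rect(q[:,:2])
E
```

```text
time_s: 2.47
tool_pos: [0.5151, 0.3089, 0.1371]
tool_rot: [179.9, -0.1, 84.5]
force: [0.5, 0.4, -0.3]
grip_width: 0.0872
grasp_force: 0.0
[0.51513795 0.30892403 0.13705116] [ 1.79870253e+02 -1.17559861e-01  8.45277086e+01]
[0.51513795 0.30892403 0.13705116] [ 1.79870253e+02 -1.17559861e-01  8.45277086e+01]
[0.51513795 0.30892403 0.13705116] [ 1.79870253e+02 -1.17559861e-01  8.45277086e+01]
[0.51522271 0.30880285 0.13709352] [ 1.79860235e+02 -1.26079064e-01  8.45113319e+01]
tx ty tz [ 0.5 -2.4 77.1] w [ 0.1 -0.1 -0.2] rows 1.8
stapler 0.03 0.11 11811
 rect c [513.  311.8] size [184.   42.5] ang 84.5
stapler 0.06 0.11 9539
 rect c [512.4 305.8] size [172.   32.7] ang 84.4
stapler 0.08 0.12 8137
 rect c [512.9 312.2] size [142.4  32.5] ang 85.4
```

View pics/w2.png

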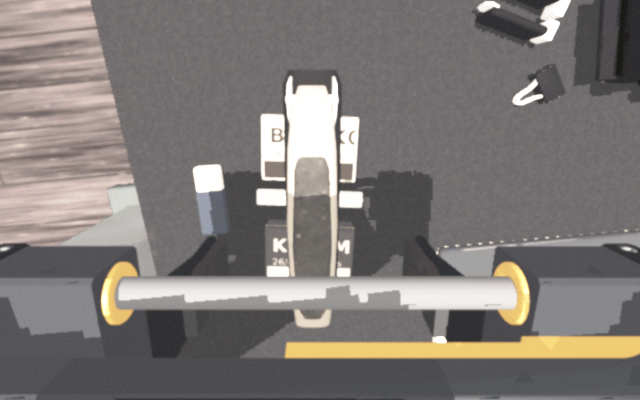

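The stapler is centred at x≈317 px, and the fingers straddle it symmetrically. Descending to grip.

```bash
python3 -m creep '[{"wx":0,"wy":0,"wz":-0.1,"tx":0.5,"ty":-2.2,"tz":15,"gripper":1},{"wx":0,"wy":0,"wz":-0.1,"tx":0.5,"ty":-2.2,"tz":40,"gripper":1},{"wx":0,"wy":0,"wz":-0.1,"tx":0.5,"ty":-2.2,"tz":65,"gripper":1},{"wx":0,"wy":0,"wz":-0.1,"tx":0.5,"ty":-2.2,"tz":77,"gripper":1},{"wx":0,"wy":0,"wz":-0.1,"tx":0.5,"ty":-2.2,"tz":77,"gripper":1}]'
python3 -m creep '[{"wx":0,"wy":0,"wz":0,"tx":0,"ty":0,"tz":0,"gripper":0},{"wx":0,"wy":0,"wz":0,"tx":0,"ty":0,"tz":0,"gripper":0},{"wx":0,"wy":0,"wz":0,"tx":0,"ty":0,"tz":0,"gripper":0},{"wx":0,"wy":0,"wz":0,"tx":0,"ty":0,"tz":0,"gripper":0},{"wx":0,"wy":0,"wz":0,"tx":0,"ty":0,"tz":0,"gripper":0}]' 25
```

```text
time_s: 2.93
tool_pos: [0.5106, 0.3077, 0.056]
tool_rot: [-179.8, 0.2, 84.6]
force: [-0.9, -0.3, -0.4]
grip_width: 0.0872
grasp_force: 0.0
time_s: 3.35
tool_pos: [0.5127, 0.3088, 0.0592]
tool_rot: [179.9, -0.1, 84.6]
force: [1.1, 0.3, 0.1]
grip_width: 0.0618
grasp_force: 0.0
```

```bash
python3 -m creep '[{"wx":0,"wy":0,"wz":0,"tx":0,"ty":0,"tz":0,"gripper":-1},{"wx":0,"wy":0,"wz":0,"tx":0,"ty":0,"tz":0,"gripper":-1},{"wx":0,"wy":0,"wz":0,"tx":0,"ty":0,"tz":0,"gripper":-1},{"wx":0,"wy":0,"wz":0,"tx":0,"ty":0,"tz":0,"gripper":-1},{"wx":0,"wy":0,"wz":0,"tx":0,"ty":0,"tz":0,"gripper":-1}]' 30
python3 -m creep '[{"wx":0,"wy":0,"wz":0,"tx":0,"ty":0,"tz":0,"gripper":-1},{"wx":0,"wy":0,"wz":0,"tx":0,"ty":0,"tz":0,"gripper":-1},{"wx":0,"wy":0,"wz":0,"tx":0,"ty":0,"tz":0,"gripper":-1},{"wx":0,"wy":0,"wz":0,"tx":0,"ty":0,"tz":0,"gripper":-1},{"wx":0,"wy":0,"wz":0,"tx":0,"ty":0,"tz":0,"gripper":-1}]' 30
```

```text
time_s: 3.77
tool_pos: [0.5121, 0.3084, 0.0581]
tool_rot: [180.0, -0.0, 84.6]
force: [0.6, 0.4, -0.1]
grip_width: 0.0321
grasp_force: 29.6
time_s: 4.18
tool_pos: [0.5121, 0.3084, 0.058]
tool_rot: [180.0, -0.0, 84.6]
force: [-0.3, 0.2, -0.4]
grip_width: 0.0316
grasp_force: 29.6
```

```bash
python3 -m creep '[{"wx":0,"wy":0,"wz":0,"tx":0,"ty":0,"tz":-5,"gripper":-1},{"wx":0,"wy":0,"wz":0,"tx":0,"ty":0,"tz":-15,"gripper":-1},{"wx":0,"wy":0,"wz":0,"tx":0,"ty":0,"tz":-35,"gripper":-1},{"wx":0,"wy":0,"wz":0,"tx":0,"ty":0,"tz":-65,"gripper":-1},{"wx":0,"wy":0,"wz":0,"tx":0,"ty":0,"tz":-95,"gripper":-1}]'
python3 -m creep '[{"wx":0,"wy":0,"wz":0,"tx":0,"ty":0,"tz":-25,"gripper":-1},{"wx":0,"wy":0,"wz":0,"tx":0,"ty":0,"tz":-40,"gripper":-1},{"wx":0,"wy":0,"wz":0,"tx":0,"ty":0,"tz":-50,"gripper":-1},{"wx":0,"wy":0,"wz":0,"tx":0,"ty":0,"tz":-50,"gripper":-1},{"wx":0,"wy":0,"wz":0,"tx":0,"ty":0,"tz":-50,"gripper":-1}]'
python3 - <<'E'
from h import *
p,d=optics.read_camera('top'); cv2.imwrite('pics/c2.png',cv2.resize(p[165:250,165:365,::-1],None,fx=3,fy=3))
m=Ro
import math
a=math.radians(-1.5); x=489.5+55*math.cos(a); y=-233.1+55*math.sin(a); print(x,y)
go(x/1000,y/1000,.2,88.5)
E
```

```text
time_s: 4.6
tool_pos: [0.5112, 0.3078, 0.1535]
tool_rot: [-179.9, 0.1, 84.6]
force: [0.4, 0.7, -3.1]
grip_width: 0.032
grasp_force: 29.7
time_s: 5.02
tool_pos: [0.5119, 0.3083, 0.2029]
tool_rot: [-180.0, 0.0, 84.6]
force: [0.2, 0.9, -4.3]
grip_width: 0.0321
grasp_force: 29.7
544.4811528736557 -234.539732156933
tx ty tz [-537.    84.3    2.4] w [-0.1  0.1 -3.9] rows 13.0
```

```bash
python3 -m creep '[{"wx":0,"wy":0,"wz":-0.8,"tx":-20,"ty":3,"tz":0,"gripper":-1},{"wx":0,"wy":0,"wz":-1.6,"tx":-58,"ty":9,"tz":0,"gripper":-1},{"wx":0,"wy":0,"wz":-2.4,"tx":-97,"ty":15,"tz":0,"gripper":-1},{"wx":0,"wy":0,"wz":-3.2,"tx":-136,"ty":21,"tz":0,"gripper":-1},{"wx":0,"wy":0,"wz":-3.9,"tx":-175,"ty":27,"tz":0,"gripper":-1}]'
python3 -m creep '[{"wx":0,"wy":0,"wz":0,"tx":-38,"ty":3,"tz":0,"gripper":-1},{"wx":0,"wy":0,"wz":0,"tx":-76,"ty":7,"tz":0,"gripper":-1},{"wx":0,"wy":0,"wz":0,"tx":-114,"ty":10,"tz":0,"gripper":-1},{"wx":0,"wy":0,"wz":0,"tx":-152,"ty":13,"tz":0,"gripper":-1},{"wx":0,"wy":0,"wz":0,"tx":-190,"ty":17,"tz":0,"gripper":-1}]'
python3 -m creep '[{"wx":0,"wy":0,"wz":0,"tx":-38,"ty":3,"tz":0,"gripper":-1},{"wx":0,"wy":0,"wz":0,"tx":-76,"ty":7,"tz":0,"gripper":-1},{"wx":0,"wy":0,"wz":0,"tx":-114,"ty":10,"tz":0,"gripper":-1},{"wx":0,"wy":0,"wz":0,"tx":-150,"ty":13,"tz":0,"gripper":-1},{"wx":0,"wy":0,"wz":0,"tx":-175,"ty":15,"tz":0,"gripper":-1}]'
python3 -m creep '[{"wx":0,"wy":0,"wz":0,"tx":0,"ty":0,"tz":20,"gripper":-1},{"wx":0,"wy":0,"wz":0,"tx":0,"ty":0,"tz":40,"gripper":-1},{"wx":0,"wy":0,"wz":0,"tx":0,"ty":0,"tz":60,"gripper":-1},{"wx":0,"wy":0,"wz":0,"tx":0,"ty":0,"tz":60,"gripper":-1},{"wx":0,"wy":0,"wz":0,"tx":0,"ty":0,"tz":60,"gripper":-1}]'
python3 - <<'E'
from h import *
go(.5445,-.2345,.038,88.5)
p,P,M,f,i=wrist('w3')
E
```

```text
time_s: 5.48
tool_pos: [0.5211, 0.1296, 0.2011]
tool_rot: [-179.8, 0.1, 88.5]
force: [1.7, -0.4, -2.6]
grip_width: 0.0323
grasp_force: 29.7
time_s: 5.9
tool_pos: [0.5329, -0.0604, 0.2014]
tool_rot: [-179.8, -0.0, 88.5]
force: [0.4, 0.2, -2.6]
grip_width: 0.0321
grasp_force: 29.7
time_s: 6.32
tool_pos: [0.5428, -0.2382, 0.2014]
tool_rot: [-179.8, 0.1, 88.3]
force: [0.8, -0.1, -2.8]
grip_width: 0.0322
grasp_force: 29.7
time_s: 6.73
tool_pos: [0.543, -0.2333, 0.1409]
tool_rot: [-179.7, -0.1, 88.5]
force: [0.1, 0.4, -3.2]
grip_width: 0.032
grasp_force: 29.7
tx ty tz [ -1.2   2.1 102.8] w [-0.3 -0.1 -0. ] rows 2.5
```

View pics/c2.png

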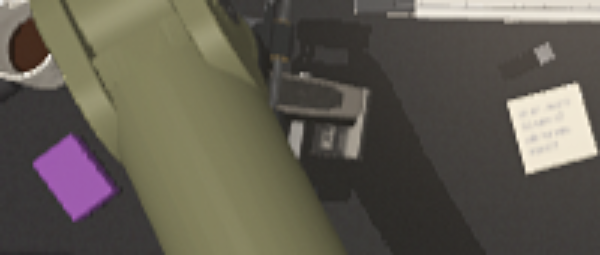

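View pics/w3.png

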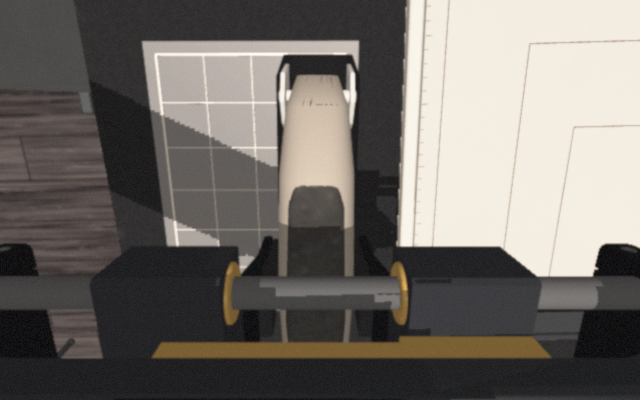

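c2 is partly hidden by the arm, but the boxes are undisturbed. w3 shows the stapler above the mat's far side, parallel to its grid. Lowering it.

```bash
python3 -m creep '[{"wx":0,"wy":0,"wz":0,"tx":-1,"ty":2,"tz":30,"gripper":-1},{"wx":0,"wy":0,"wz":0,"tx":-1,"ty":2,"tz":60,"gripper":-1},{"wx":0,"wy":0,"wz":0,"tx":-1,"ty":2,"tz":80,"gripper":-1},{"wx":0,"wy":0,"wz":0,"tx":-1,"ty":2,"tz":94,"gripper":-1},{"wx":0,"wy":0,"wz":0,"tx":-1,"ty":2,"tz":94,"gripper":-1}]'
python3 -m creep '[{"wx":0,"wy":0,"wz":0,"tx":0,"ty":0,"tz":3,"gripper":-1},{"wx":0,"wy":0,"wz":0,"tx":0,"ty":0,"tz":6,"gripper":-1},{"wx":0,"wy":0,"wz":0,"tx":0,"ty":0,"tz":8,"gripper":-1},{"wx":0,"wy":0,"wz":0,"tx":0,"ty":0,"tz":8,"gripper":-1},{"wx":0,"wy":0,"wz":0,"tx":0,"ty":0,"tz":8,"gripper":-1}]'
```

```text
time_s: 7.2
tool_pos: [0.5454, -0.2342, 0.047]
tool_rot: [-179.8, -0.1, 88.5]
force: [-2.1, 0.3, -3.3]
grip_width: 0.0321
grasp_force: 29.7
time_s: 7.62
tool_pos: [0.5472, -0.2353, 0.0418]
tool_rot: [179.9, 0.0, 88.5]
force: [-0.2, -0.3, -2.2]
grip_width: 0.0322
grasp_force: 29.7
```

```bash
python3 -m creep '[{"wx":0,"wy":0,"wz":0,"tx":0,"ty":0,"tz":2,"gripper":-1},{"wx":0,"wy":0,"wz":0,"tx":0,"ty":0,"tz":4,"gripper":-1},{"wx":0,"wy":0,"wz":0,"tx":0,"ty":0,"tz":4,"gripper":-1},{"wx":0,"wy":0,"wz":0,"tx":0,"ty":0,"tz":4,"gripper":-1},{"wx":0,"wy":0,"wz":0,"tx":0,"ty":0,"tz":4,"gripper":-1}]'
```

```text
time_s: 8.03
tool_pos: [0.5468, -0.2351, 0.0371]
tool_rot: [180.0, -0.0, 88.5]
force: [0.2, -0.0, -2.7]
grip_width: 0.032
grasp_force: 29.7
```

```bash
python3 -m creep '[{"wx":0,"wy":0,"wz":0,"tx":0,"ty":0,"tz":1,"gripper":-1},{"wx":0,"wy":0,"wz":0,"tx":0,"ty":0,"tz":1,"gripper":-1},{"wx":0,"wy":0,"wz":0,"tx":0,"ty":0,"tz":1,"gripper":-1},{"wx":0,"wy":0,"wz":0,"tx":0,"ty":0,"tz":1,"gripper":-0.1},{"wx":0,"wy":0,"wz":0,"tx":0,"ty":0,"tz":1,"gripper":0}]'
python3 -m creep '[{"wx":0,"wy":0,"wz":0,"tx":0,"ty":0,"tz":0,"gripper":1},{"wx":0,"wy":0,"wz":0,"tx":0,"ty":0,"tz":0,"gripper":1},{"wx":0,"wy":0,"wz":0,"tx":0,"ty":0,"tz":0,"gripper":1},{"wx":0,"wy":0,"wz":0,"tx":0,"ty":0,"tz":0,"gripper":1},{"wx":0,"wy":0,"wz":0,"tx":0,"ty":0,"tz":0,"gripper":1}]'
```

```text
time_s: 8.45
tool_pos: [0.5471, -0.2353, 0.0363]
tool_rot: [179.9, 0.0, 88.5]
force: [0.4, 0.3, 0.5]
grip_width: 0.0387
grasp_force: 0.0
time_s: 8.87
tool_pos: [0.5466, -0.2351, 0.0359]
tool_rot: [-180.0, 0.0, 88.5]
force: [0.2, 0.6, 0.5]
grip_width: 0.069
grasp_force: 0.0
```

```bash
cat >> h.py <<'E'
def seq(*T):
    """per leg: end offsets in that leg's own start frame; T = (x,y,z,yaw) in mm/deg"""
    o=get_obs(); p=np.array(o['tool_pos'])*1000; y=o['tool_rot'][2]
    for t in T:
        R=Ro.from_euler('xyz',[180,0,y],degrees=True).as_matrix(); d=R.T@(np.array(t[:3])-p); w=-((t[3]-y+180)%360-180)
        print(np.round(d,1),'wz',round(w,1),'rows',round(max(np.linalg.norm(d)/41.7,abs(w)/7.16),1)); p=np.array(t[:3]); y=t[3]
E
python3 -m creep '[{"wx":0,"wy":0,"wz":0,"tx":0,"ty":0,"tz":-20,"gripper":1},{"wx":0,"wy":0,"wz":0,"tx":0,"ty":0,"tz":-60,"gripper":1},{"wx":0,"wy":0,"wz":0,"tx":0,"ty":0,"tz":-100,"gripper":1},{"wx":0,"wy":0,"wz":0,"tx":0,"ty":0,"tz":-140,"gripper":1},{"wx":0,"wy":0,"wz":0,"tx":0,"ty":0,"tz":-160,"gripper":1}]'
python3 - <<'E'
from h import *
seq((540,-40,220,118),(510,150,220,148),(450,310,220,172.7))
E
```

```text
time_s: 9.28
tool_pos: [0.5484, -0.2364, 0.2014]
tool_rot: [179.6, 0.1, 88.4]
force: [1.5, -0.2, 0.4]
grip_width: 0.0868
grasp_force: 0.0
[196.1 -13.8 -18.6] wz -29.6 rows 4.7
[181.8  62.7   0. ] wz -30 rows 4.6
[135.7 103.9   0. ] wz -24.7 rows 4.1
```

```bash
python3 -m creep '[{"wx":0,"wy":0,"wz":-6,"tx":38,"ty":-3,"tz":-5,"gripper":1},{"wx":0,"wy":0,"wz":-12,"tx":78,"ty":-5,"tz":-10,"gripper":1},{"wx":0,"wy":0,"wz":-18,"tx":118,"ty":-8,"tz":-15,"gripper":1},{"wx":0,"wy":0,"wz":-24,"tx":157,"ty":-11,"tz":-18,"gripper":1},{"wx":0,"wy":0,"wz":-29.6,"tx":196,"ty":-14,"tz":-18,"gripper":1}]'
python3 -m creep '[{"wx":0,"wy":0,"wz":-6,"tx":36,"ty":12,"tz":0,"gripper":1},{"wx":0,"wy":0,"wz":-12,"tx":73,"ty":25,"tz":0,"gripper":1},{"wx":0,"wy":0,"wz":-18,"tx":109,"ty":38,"tz":0,"gripper":1},{"wx":0,"wy":0,"wz":-24,"tx":145,"ty":50,"tz":0,"gripper":1},{"wx":0,"wy":0,"wz":-30,"tx":182,"ty":63,"tz":0,"gripper":1}]'
python3 -m creep '[{"wx":0,"wy":0,"wz":-6,"tx":33,"ty":25,"tz":0,"gripper":1},{"wx":0,"wy":0,"wz":-12,"tx":66,"ty":50,"tz":0,"gripper":1},{"wx":0,"wy":0,"wz":-18,"tx":99,"ty":75,"tz":0,"gripper":1},{"wx":0,"wy":0,"wz":-24.7,"tx":136,"ty":104,"tz":0,"gripper":1},{"wx":0,"wy":0,"wz":-24.7,"tx":136,"ty":104,"tz":0,"gripper":1}]'
python3 -m creep '[{"wx":0,"wy":0,"wz":0,"tx":0,"ty":0,"tz":0,"gripper":0.72},{"wx":0,"wy":0,"wz":0,"tx":0,"ty":0,"tz":0,"gripper":0.72},{"wx":0,"wy":0,"wz":0,"tx":0,"ty":0,"tz":0,"gripper":0.72}]' 10
python3 - <<'E'
from h import *
p,P,M,f,i=wrist('w4'); np.savez('pics/w4.npz',p=p,P=P)
Q=P.reshape(-1,3); Q=Q[np.isfinite(Q[:,0])]
n=Q[(abs(Q[:,0]-.51)<.07)&(abs(Q[:,1]-.303)<.12)]
t=n[(n[:,2]>.018)&(n[:,2]<.03)]
for nm,s in [('light',t[t[:,1]>.303]),('dark',t[t[:,1]<.303])]: print(nm,len(s),np.median(s[:,2])); rect(s[:,:2])
q=n[(n[:,2]>.0035)&(n[:,2]<.009)&(abs(n[:,1]-.303)<.015)]; print('strip',len(q));rect(q[:,:2])
print(np.median(n[abs(n[:,2])<.003][:,2]),get_obs()['qpos'][6])
seq((504.6,257.2,110,172.7),(504.6,257.2,11,172.7))
E
```

```text
time_s: 9.7
tool_pos: [0.538, -0.0371, 0.2152]
tool_rot: [179.9, 0.0, 118.3]
force: [0.5, -0.1, -1.3]
grip_width: 0.0868
grasp_force: 0.0
time_s: 10.12
tool_pos: [0.5072, 0.1528, 0.2143]
tool_rot: [180.0, 0.0, 148.3]
force: [0.3, 0.6, 0.1]
grip_width: 0.0871
grasp_force: 0.0
time_s: 10.53
tool_pos: [0.4424, 0.3204, 0.2139]
tool_rot: [179.8, -0.2, 173.7]
force: [-0.5, 1.2, -0.2]
grip_width: 0.0872
grasp_force: 0.0
time_s: 10.78
tool_pos: [0.4485, 0.3096, 0.214]
tool_rot: [-180.0, 0.0, 172.6]
force: [0.2, -0.5, 0.1]
grip_width: 0.0773
grasp_force: 0.0
light 3134 0.023200600228297258
 rect c [512.9 346.4] size [50.5 73.9] ang 82.5
dark 3103 0.023159413704256948
 rect c [503.5 256.7] size [50.4 73.6] ang 83.0
strip 781
 rect c [509.8 308.7] size [25.1 90.1] ang 83.1
-0.0009886447734249737 45.77564974865635
[-62.3 -44.6 104.1] wz -0.2 rows 3.1
[ 0. -0. 99.] wz -0.0 rows 2.4
```

View pics/w4.png

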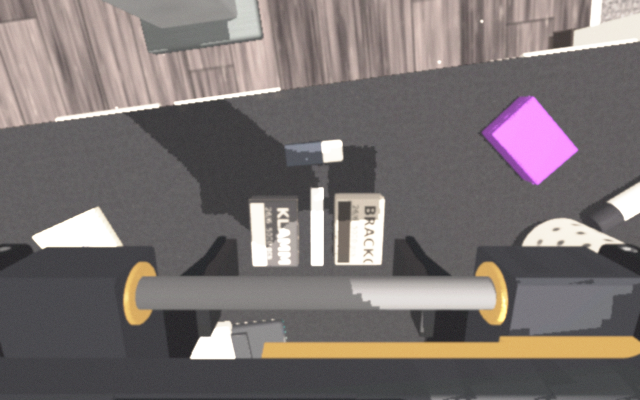

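Boxes, strip (317,225) and eraser (315,152) are all in place: box_dark at (275,230), box_light at (359,228). Their poses match the first measurement. Taking box_dark.

```bash
python3 -m creep '[{"wx":0,"wy":0,"wz":0,"tx":-20,"ty":-14,"tz":25,"gripper":0.72},{"wx":0,"wy":0,"wz":0,"tx":-40,"ty":-29,"tz":60,"gripper":0.72},{"wx":0,"wy":0,"wz":0,"tx":-62,"ty":-44.5,"tz":95,"gripper":0.72},{"wx":0,"wy":0,"wz":0,"tx":-62,"ty":-44.5,"tz":134,"gripper":0.72},{"wx":0,"wy":0,"wz":0,"tx":-62,"ty":-44.5,"tz":154,"gripper":0.72}]'
python3 -m creep '[{"wx":0,"wy":0,"wz":0,"tx":0,"ty":0,"tz":0,"gripper":0.72},{"wx":0,"wy":0,"wz":0,"tx":0,"ty":0,"tz":0,"gripper":0.72},{"wx":0,"wy":0,"wz":0,"tx":0,"ty":0,"tz":0,"gripper":0.72},{"wx":0,"wy":0,"wz":0,"tx":0,"ty":0,"tz":0,"gripper":0.72},{"wx":0,"wy":0,"wz":0,"tx":0,"ty":0,"tz":0,"gripper":0.72}]'
python3 - <<'E'
from h import *
seq((504.1,257.,10.5,172.7))
E
```

```text
time_s: 11.25
tool_pos: [0.5035, 0.2538, 0.0559]
tool_rot: [-179.7, -0.2, 172.3]
force: [-0.8, 0.2, -1.1]
grip_width: 0.0752
grasp_force: 0.0
time_s: 11.67
tool_pos: [0.5047, 0.2606, 0.0624]
tool_rot: [179.8, 0.2, 172.8]
force: [0.7, -0.3, 0.5]
grip_width: 0.0747
grasp_force: 0.0
[ 0.2 -3.7 51.9] wz 0.1 rows 1.2
```

```bash
python3 -m creep '[{"wx":0,"wy":0,"wz":0,"tx":0,"ty":-2.5,"tz":5,"gripper":0.72},{"wx":0,"wy":0,"wz":0,"tx":0,"ty":-2.5,"tz":15,"gripper":0.72},{"wx":0,"wy":0,"wz":0,"tx":0,"ty":-2.5,"tz":22,"gripper":0.72},{"wx":0,"wy":0,"wz":0,"tx":0,"ty":-2.5,"tz":22,"gripper":0.72},{"wx":0,"wy":0,"wz":0,"tx":0,"ty":-2.5,"tz":22,"gripper":0.72}]'
python3 -m creep '[{"wx":0,"wy":0,"wz":0,"tx":0,"ty":0,"tz":0,"gripper":0.72},{"wx":0,"wy":0,"wz":0,"tx":0,"ty":0,"tz":0,"gripper":0.72},{"wx":0,"wy":0,"wz":0,"tx":0,"ty":0,"tz":0,"gripper":0.72},{"wx":0,"wy":0,"wz":0,"tx":0,"ty":0,"tz":0,"gripper":0.72}]'
python3 - <<'E'
from h import *
seq((504.1,257.,10.5,172.7))
E
```

```text
time_s: 12.08
tool_pos: [0.5022, 0.2568, 0.037]
tool_rot: [-179.9, -0.1, 172.8]
force: [-0.1, -0.7, 0.6]
grip_width: 0.0749
grasp_force: 0.0
time_s: 12.42
tool_pos: [0.5032, 0.2573, 0.0383]
tool_rot: [180.0, 0.0, 172.8]
force: [-0.4, -0.4, -0.1]
grip_width: 0.0747
grasp_force: 0.0
[-0.9 -0.2 27.8] wz 0.1 rows 0.7
```

```bash
python3 -m creep '[{"wx":0,"wy":0,"wz":0,"tx":-1,"ty":0,"tz":6,"gripper":0.72},{"wx":0,"wy":0,"wz":0,"tx":-1,"ty":0,"tz":14,"gripper":0.72},{"wx":0,"wy":0,"wz":0,"tx":-1,"ty":0,"tz":21,"gripper":0.72},{"wx":0,"wy":0,"wz":0,"tx":-1,"ty":0,"tz":26,"gripper":0.72},{"wx":0,"wy":0,"wz":0,"tx":-1,"ty":0,"tz":27.5,"gripper":0.72}]'
python3 -m creep '[{"wx":0,"wy":0,"wz":0,"tx":0,"ty":0,"tz":0,"gripper":0.72},{"wx":0,"wy":0,"wz":0,"tx":0,"ty":0,"tz":0,"gripper":0.72},{"wx":0,"wy":0,"wz":0,"tx":0,"ty":0,"tz":0,"gripper":0.35},{"wx":0,"wy":0,"wz":0,"tx":0,"ty":0,"tz":0,"gripper":0.25},{"wx":0,"wy":0,"wz":0,"tx":0,"ty":0,"tz":0,"gripper":0.2}]'
python3 -m creep '[{"wx":0,"wy":0,"wz":0,"tx":0,"ty":0,"tz":0,"gripper":-0.2},{"wx":0,"wy":0,"wz":0,"tx":0,"ty":0,"tz":0,"gripper":-0.2},{"wx":0,"wy":0,"wz":0,"tx":0,"ty":0,"tz":0,"gripper":-0.2},{"wx":0,"wy":0,"wz":0,"tx":0,"ty":0,"tz":0,"gripper":-0.2},{"wx":0,"wy":0,"wz":0,"tx":0,"ty":0,"tz":0,"gripper":-0.2}]' 12
```

```text
time_s: 12.83
tool_pos: [0.503, 0.2565, 0.0089]
tool_rot: [-179.9, -0.1, 172.8]
force: [-1.1, -0.7, -0.1]
grip_width: 0.0748
grasp_force: 0.0
time_s: 13.25
tool_pos: [0.5042, 0.2572, 0.0109]
tool_rot: [180.0, 0.0, 172.8]
force: [0.3, 0.3, -0.0]
grip_width: 0.0618
grasp_force: 0.0
time_s: 13.67
tool_pos: [0.5041, 0.2572, 0.0108]
tool_rot: [180.0, 0.0, 172.8]
force: [-0.3, -0.1, 1.6]
grip_width: 0.0499
grasp_force: 12.0
```

```bash
python3 -m creep '[{"wx":0,"wy":0,"wz":0,"tx":0,"ty":0,"tz":-6,"gripper":-0.2},{"wx":0,"wy":0,"wz":0,"tx":0,"ty":0,"tz":-20,"gripper":-0.2},{"wx":0,"wy":0,"wz":0,"tx":0,"ty":0,"tz":-50,"gripper":-0.2},{"wx":0,"wy":0,"wz":0,"tx":0,"ty":0,"tz":-85,"gripper":-0.2},{"wx":0,"wy":0,"wz":0,"tx":0,"ty":0,"tz":-105,"gripper":-0.2}]' 20
python3 - <<'E'
from h import *
seq((490,75,118,175),(470,-110,118,177),(448,-292,118,178.5))
E
```

```text
time_s: 14.08
tool_pos: [0.5051, 0.2575, 0.1191]
tool_rot: [179.9, 0.2, 172.8]
force: [0.4, 1.1, -1.1]
grip_width: 0.0497
grasp_force: 20.0
[  -8.  -183.     1.1] wz -2.2 rows 4.4
[   3.8 -186.    -0. ] wz -2 rows 4.5
[  12.4 -182.9   -0. ] wz -1.5 rows 4.4
```

```bash
python3 -m creep '[{"wx":0,"wy":0,"wz":-0.4,"tx":-1,"ty":-25,"tz":0,"gripper":-0.2},{"wx":0,"wy":0,"wz":-0.8,"tx":-3,"ty":-64,"tz":0,"gripper":-0.2},{"wx":0,"wy":0,"wz":-1.2,"tx":-5,"ty":-103,"tz":0,"gripper":-0.2},{"wx":0,"wy":0,"wz":-1.7,"tx":-7,"ty":-143,"tz":0,"gripper":-0.2},{"wx":0,"wy":0,"wz":-2.2,"tx":-8,"ty":-183,"tz":0,"gripper":-0.2}]'
python3 -m creep '[{"wx":0,"wy":0,"wz":-0.4,"tx":1,"ty":-38,"tz":0,"gripper":-0.2},{"wx":0,"wy":0,"wz":-0.8,"tx":2,"ty":-75,"tz":0,"gripper":-0.2},{"wx":0,"wy":0,"wz":-1.2,"tx":3,"ty":-112,"tz":0,"gripper":-0.2},{"wx":0,"wy":0,"wz":-1.6,"tx":3.5,"ty":-149,"tz":0,"gripper":-0.2},{"wx":0,"wy":0,"wz":-2,"tx":4,"ty":-186,"tz":0,"gripper":-0.2}]'
python3 -m creep '[{"wx":0,"wy":0,"wz":-0.4,"tx":2.5,"ty":-38,"tz":0,"gripper":-0.2},{"wx":0,"wy":0,"wz":-0.8,"tx":5,"ty":-76,"tz":0,"gripper":-0.2},{"wx":0,"wy":0,"wz":-1.2,"tx":8,"ty":-115,"tz":0,"gripper":-0.2},{"wx":0,"wy":0,"wz":-1.5,"tx":10.5,"ty":-154,"tz":0,"gripper":-0.2},{"wx":0,"wy":0,"wz":-1.5,"tx":12.4,"ty":-183,"tz":0,"gripper":-0.2}]'
python3 -m creep '[{"wx":0,"wy":0,"wz":0,"tx":0,"ty":0,"tz":10,"gripper":-0.2},{"wx":0,"wy":0,"wz":0,"tx":0,"ty":0,"tz":40,"gripper":-0.2},{"wx":0,"wy":0,"wz":0,"tx":0,"ty":0,"tz":65,"gripper":-0.2},{"wx":0,"wy":0,"wz":0,"tx":0,"ty":0,"tz":80,"gripper":-0.2},{"wx":0,"wy":0,"wz":0,"tx":0,"ty":0,"tz":80,"gripper":-0.2}]'
python3 - <<'E'
from h import *
seq((448,-292,14,178.5)); print(get_obs()['qpos'][6])
E
```

```text
time_s: 14.5
tool_pos: [0.4884, 0.0728, 0.1158]
tool_rot: [180.0, 0.0, 175.0]
force: [1.4, -0.6, -1.3]
grip_width: 0.0499
grasp_force: 20.0
time_s: 14.92
tool_pos: [0.4679, -0.1121, 0.1159]
tool_rot: [180.0, 0.0, 177.0]
force: [0.8, -0.6, -0.5]
grip_width: 0.0499
grasp_force: 20.0
time_s: 15.33
tool_pos: [0.4452, -0.2961, 0.1161]
tool_rot: [-179.9, 0.0, 178.3]
force: [0.4, -0.3, -0.8]
grip_width: 0.0498
grasp_force: 20.0
time_s: 15.75
tool_pos: [0.4439, -0.2906, 0.0322]
tool_rot: [179.8, -0.4, 178.5]
force: [-1.1, 0.0, -0.8]
grip_width: 0.0499
grasp_force: 20.0
[-4.2 -1.3 18.2] wz -0.0 rows 0.4
128.71664066933084
```

```bash
python3 -m creep '[{"wx":0,"wy":0,"wz":0,"tx":-2,"ty":-1,"tz":5,"gripper":-0.2},{"wx":0,"wy":0,"wz":0,"tx":-2,"ty":-1,"tz":12,"gripper":-0.2},{"wx":0,"wy":0,"wz":0,"tx":-2,"ty":-1,"tz":17,"gripper":-0.2},{"wx":0,"wy":0,"wz":0,"tx":-2,"ty":-1,"tz":17,"gripper":-0.2},{"wx":0,"wy":0,"wz":0,"tx":-2,"ty":-1,"tz":17,"gripper":-0.2}]'
python3 -m creep '[{"wx":0,"wy":0,"wz":0,"tx":0,"ty":0,"tz":0,"gripper":-0.2},{"wx":0,"wy":0,"wz":0,"tx":0,"ty":0,"tz":0,"gripper":-0.2},{"wx":0,"wy":0,"wz":0,"tx":0,"ty":0,"tz":0,"gripper":-0.2}]'
```

```text
time_s: 16.17
tool_pos: [0.4487, -0.2936, 0.0188]
tool_rot: [180.0, 0.0, 178.5]
force: [0.4, -0.0, -1.1]
grip_width: 0.0498
grasp_force: 20.0
time_s: 16.42
tool_pos: [0.4488, -0.2937, 0.019]
tool_rot: [-180.0, 0.0, 178.5]
force: [-0.7, 0.6, -0.3]
grip_width: 0.0498
grasp_force: 20.0
```

```bash
python3 -m creep '[{"wx":0,"wy":0,"wz":0,"tx":0,"ty":0,"tz":2,"gripper":-0.2},{"wx":0,"wy":0,"wz":0,"tx":0,"ty":0,"tz":4,"gripper":-0.2},{"wx":0,"wy":0,"wz":0,"tx":0,"ty":0,"tz":5.5,"gripper":-0.2},{"wx":0,"wy":0,"wz":0,"tx":0,"ty":0,"tz":5.5,"gripper":-0.2},{"wx":0,"wy":0,"wz":0,"tx":0,"ty":0,"tz":5.5,"gripper":-0.2}]'
python3 -m creep '[{"wx":0,"wy":0,"wz":0,"tx":0,"ty":0,"tz":0,"gripper":0.3},{"wx":0,"wy":0,"wz":0,"tx":0,"ty":0,"tz":0,"gripper":0.5},{"wx":0,"wy":0,"wz":0,"tx":0,"ty":0,"tz":0,"gripper":0.72},{"wx":0,"wy":0,"wz":0,"tx":0,"ty":0,"tz":0,"gripper":0.72},{"wx":0,"wy":0,"wz":0,"tx":0,"ty":0,"tz":0,"gripper":0.72}]'
python3 -m creep '[{"wx":0,"wy":0,"wz":0,"tx":0,"ty":0,"tz":-10,"gripper":0.72},{"wx":0,"wy":0,"wz":0,"tx":0,"ty":0,"tz":-40,"gripper":0.72},{"wx":0,"wy":0,"wz":0,"tx":0,"ty":0,"tz":-80,"gripper":0.72},{"wx":0,"wy":0,"wz":0,"tx":0,"ty":0,"tz":-115,"gripper":0.72},{"wx":0,"wy":0,"wz":0,"tx":0,"ty":0,"tz":-135,"gripper":0.72}]'
python3 - <<'E'
from h import *
p,P,M,f,i=wrist('w5')
seq((460,-110,150,176),(490,75,150,174),(500,210,150,172.8),(513.4,346.6,150,172.7))
E
```

```text
time_s: 16.83
tool_pos: [0.4486, -0.2935, 0.0138]
tool_rot: [180.0, 0.0, 178.5]
force: [-2.2, 1.6, 6.3]
grip_width: 0.0499
grasp_force: 20.0
time_s: 17.25
tool_pos: [0.4484, -0.2935, 0.0129]
tool_rot: [180.0, -0.0, 178.5]
force: [-0.7, 0.8, -0.8]
grip_width: 0.072
grasp_force: 0.0
time_s: 17.67
tool_pos: [0.4499, -0.295, 0.1528]
tool_rot: [-179.9, 0.3, 178.4]
force: [0.7, -0.1, 1.2]
grip_width: 0.0747
grasp_force: 0.0
[ -3.3 186.1   5.6] wz 2.4 rows 4.5
[-17.  186.6   0. ] wz 2 rows 4.5
[  4.2 135.3   0. ] wz 1.2 rows 3.2
[  3.8 137.2   0. ] wz 0.1 rows 3.3
```

View pics/w5.png

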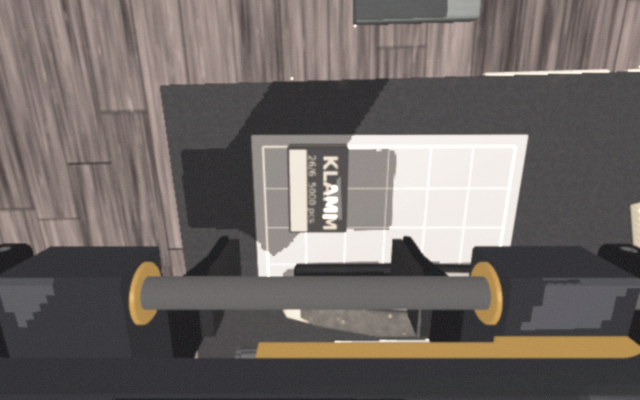

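Box_dark stands squarely on the mat at (318,188). Back for box_light.

```bash
python3 -m creep '[{"wx":0,"wy":0,"wz":0.5,"tx":-1,"ty":30,"tz":2,"gripper":0.72},{"wx":0,"wy":0,"wz":1,"tx":-1,"ty":69,"tz":4,"gripper":0.72},{"wx":0,"wy":0,"wz":1.5,"tx":-2,"ty":108,"tz":5,"gripper":0.72},{"wx":0,"wy":0,"wz":2,"tx":-3,"ty":147,"tz":5,"gripper":0.72},{"wx":0,"wy":0,"wz":2.4,"tx":-3,"ty":186,"tz":5,"gripper":0.72}]'
python3 -m creep '[{"wx":0,"wy":0,"wz":0.4,"tx":-3,"ty":38,"tz":0,"gripper":0.72},{"wx":0,"wy":0,"wz":0.8,"tx":-7,"ty":75,"tz":0,"gripper":0.72},{"wx":0,"wy":0,"wz":1.2,"tx":-10,"ty":112,"tz":0,"gripper":0.72},{"wx":0,"wy":0,"wz":1.6,"tx":-14,"ty":149,"tz":0,"gripper":0.72},{"wx":0,"wy":0,"wz":2,"tx":-17,"ty":186,"tz":0,"gripper":0.72}]'
python3 -m creep '[{"wx":0,"wy":0,"wz":0.4,"tx":1,"ty":34,"tz":0,"gripper":0.72},{"wx":0,"wy":0,"wz":0.8,"tx":2,"ty":68,"tz":0,"gripper":0.72},{"wx":0,"wy":0,"wz":1.2,"tx":3,"ty":102,"tz":0,"gripper":0.72},{"wx":0,"wy":0,"wz":1.2,"tx":4,"ty":135,"tz":0,"gripper":0.72}]'
python3 -m creep '[{"wx":0,"wy":0,"wz":0.1,"tx":1,"ty":37,"tz":0,"gripper":0.72},{"wx":0,"wy":0,"wz":0.1,"tx":2,"ty":74,"tz":0,"gripper":0.72},{"wx":0,"wy":0,"wz":0.1,"tx":3,"ty":110,"tz":0,"gripper":0.72},{"wx":0,"wy":0,"wz":0.1,"tx":4,"ty":137,"tz":10,"gripper":0.72},{"wx":0,"wy":0,"wz":0.1,"tx":4,"ty":137,"tz":40,"gripper":0.72}]'
python3 -m creep '[{"wx":0,"wy":0,"wz":0,"tx":0,"ty":0,"tz":35,"gripper":0.72},{"wx":0,"wy":0,"wz":0,"tx":0,"ty":0,"tz":65,"gripper":0.72},{"wx":0,"wy":0,"wz":0,"tx":0,"ty":0,"tz":70,"gripper":0.72},{"wx":0,"wy":0,"wz":0,"tx":0,"ty":0,"tz":70,"gripper":0.72},{"wx":0,"wy":0,"wz":0,"tx":0,"ty":0,"tz":70,"gripper":0.72}]'
python3 -m creep '[{"wx":0,"wy":0,"wz":0,"tx":0,"ty":0,"tz":0,"gripper":0.72},{"wx":0,"wy":0,"wz":0,"tx":0,"ty":0,"tz":0,"gripper":0.72},{"wx":0,"wy":0,"wz":0,"tx":0,"ty":0,"tz":0,"gripper":0.72},{"wx":0,"wy":0,"wz":0,"tx":0,"ty":0,"tz":0,"gripper":0.72}]'
python3 - <<'E'
from h import *
seq((513.4,346.6,10.8,172.7))
E
```

```text
time_s: 18.13
tool_pos: [0.4563, -0.1062, 0.1436]
tool_rot: [180.0, 0.1, 176.0]
force: [0.8, 0.7, 0.2]
grip_width: 0.0748
grasp_force: 0.0
time_s: 18.55
tool_pos: [0.4863, 0.0783, 0.1437]
tool_rot: [180.0, 0.1, 174.0]
force: [0.8, -0.4, 0.1]
grip_width: 0.0749
grasp_force: 0.0
time_s: 18.88
tool_pos: [0.4961, 0.2131, 0.1435]
tool_rot: [180.0, 0.0, 172.9]
force: [1.0, -0.3, 0.2]
grip_width: 0.075
grasp_force: 0.0
time_s: 19.3
tool_pos: [0.5103, 0.358, 0.1075]
tool_rot: [179.4, 0.4, 173.2]
force: [0.8, 1.9, -0.0]
grip_width: 0.0747
grasp_force: 0.0
time_s: 19.72
tool_pos: [0.5101, 0.3481, 0.0345]
tool_rot: [179.9, 0.1, 172.8]
force: [-0.0, 0.7, -0.4]
grip_width: 0.075
grasp_force: 0.0
time_s: 20.05
tool_pos: [0.5099, 0.3483, 0.0345]
tool_rot: [179.9, 0.1, 172.8]
force: [-0.5, -0.4, -0.1]
grip_width: 0.0747
grasp_force: 0.0
[-3.7 -1.3 23.7] wz 0.1 rows 0.6
```

```bash
python3 -m creep '[{"wx":0,"wy":0,"wz":0,"tx":-3.7,"ty":-1.3,"tz":2,"gripper":0.72},{"wx":0,"wy":0,"wz":0,"tx":-3.7,"ty":-1.3,"tz":8,"gripper":0.72},{"wx":0,"wy":0,"wz":0,"tx":-3.7,"ty":-1.3,"tz":15,"gripper":0.72},{"wx":0,"wy":0,"wz":0,"tx":-3.7,"ty":-1.3,"tz":21,"gripper":0.72},{"wx":0,"wy":0,"wz":0,"tx":-3.7,"ty":-1.3,"tz":23.7,"gripper":0.72}]'
python3 -m creep '[{"wx":0,"wy":0,"wz":0,"tx":0,"ty":0,"tz":0,"gripper":0.72},{"wx":0,"wy":0,"wz":0,"tx":0,"ty":0,"tz":0,"gripper":0.72},{"wx":0,"wy":0,"wz":0,"tx":0,"ty":0,"tz":0,"gripper":0.35},{"wx":0,"wy":0,"wz":0,"tx":0,"ty":0,"tz":0,"gripper":0.25},{"wx":0,"wy":0,"wz":0,"tx":0,"ty":0,"tz":0,"gripper":0.2}]'
python3 -m creep '[{"wx":0,"wy":0,"wz":0,"tx":0,"ty":0,"tz":0,"gripper":-0.2},{"wx":0,"wy":0,"wz":0,"tx":0,"ty":0,"tz":0,"gripper":-0.2},{"wx":0,"wy":0,"wz":0,"tx":0,"ty":0,"tz":0,"gripper":-0.2},{"wx":0,"wy":0,"wz":0,"tx":0,"ty":0,"tz":0,"gripper":-0.2},{"wx":0,"wy":0,"wz":0,"tx":0,"ty":0,"tz":0,"gripper":-0.2}]' 12
```

```text
time_s: 20.47
tool_pos: [0.5117, 0.3454, 0.0075]
tool_rot: [-179.9, -0.1, 172.8]
force: [-0.5, -0.2, -1.1]
grip_width: 0.0749
grasp_force: 0.0
time_s: 20.88
tool_pos: [0.5129, 0.3463, 0.0097]
tool_rot: [180.0, 0.0, 172.8]
force: [-1.4, -0.4, -0.2]
grip_width: 0.0618
grasp_force: 0.0
time_s: 21.3
tool_pos: [0.5128, 0.3463, 0.0096]
tool_rot: [180.0, 0.0, 172.8]
force: [-0.5, 0.1, 2.1]
grip_width: 0.0497
grasp_force: 12.0
```

```bash
python3 -m creep '[{"wx":0,"wy":0,"wz":0,"tx":0,"ty":0,"tz":-6,"gripper":-0.2},{"wx":0,"wy":0,"wz":0,"tx":0,"ty":0,"tz":-20,"gripper":-0.2},{"wx":0,"wy":0,"wz":0,"tx":0,"ty":0,"tz":-50,"gripper":-0.2},{"wx":0,"wy":0,"wz":0,"tx":0,"ty":0,"tz":-85,"gripper":-0.2},{"wx":0,"wy":0,"wz":0,"tx":0,"ty":0,"tz":-105,"gripper":-0.2}]' 20
python3 - <<'E'
from h import *
p,P,M,f,i=wrist()
seq((490,170,118,175),(470,-5,118,177),(451,-172,118,178.5))
E
```

```text
time_s: 21.72
tool_pos: [0.5138, 0.3466, 0.118]
tool_rot: [179.9, 0.2, 172.8]
force: [0.7, 1.0, -0.5]
grip_width: 0.0496
grasp_force: 20.0
[   3.1 -179.8    3.9] wz -2.2 rows 4.3
[   4.7 -176.1   -0. ] wz -2 rows 4.2
[  10.2 -167.8   -0. ] wz -1.5 rows 4.0
```

```bash
python3 -m creep '[{"wx":0,"wy":0,"wz":-0.4,"tx":0,"ty":-25,"tz":0,"gripper":-0.2},{"wx":0,"wy":0,"wz":-0.8,"tx":1,"ty":-63,"tz":0,"gripper":-0.2},{"wx":0,"wy":0,"wz":-1.2,"tx":2,"ty":-101,"tz":0,"gripper":-0.2},{"wx":0,"wy":0,"wz":-1.7,"tx":3,"ty":-140,"tz":0,"gripper":-0.2},{"wx":0,"wy":0,"wz":-2.2,"tx":3,"ty":-180,"tz":0,"gripper":-0.2}]'
python3 -m creep '[{"wx":0,"wy":0,"wz":-0.4,"tx":1,"ty":-36,"tz":0,"gripper":-0.2},{"wx":0,"wy":0,"wz":-0.8,"tx":2,"ty":-71,"tz":0,"gripper":-0.2},{"wx":0,"wy":0,"wz":-1.2,"tx":3,"ty":-106,"tz":0,"gripper":-0.2},{"wx":0,"wy":0,"wz":-1.6,"tx":4,"ty":-141,"tz":0,"gripper":-0.2},{"wx":0,"wy":0,"wz":-2,"tx":4.7,"ty":-176,"tz":0,"gripper":-0.2}]'
python3 -m creep '[{"wx":0,"wy":0,"wz":-0.4,"tx":2,"ty":-36,"tz":0,"gripper":-0.2},{"wx":0,"wy":0,"wz":-0.8,"tx":4,"ty":-72,"tz":0,"gripper":-0.2},{"wx":0,"wy":0,"wz":-1.2,"tx":6,"ty":-108,"tz":0,"gripper":-0.2},{"wx":0,"wy":0,"wz":-1.5,"tx":8,"ty":-144,"tz":0,"gripper":-0.2},{"wx":0,"wy":0,"wz":-1.5,"tx":10,"ty":-168,"tz":0,"gripper":-0.2}]'
python3 -m creep '[{"wx":0,"wy":0,"wz":0,"tx":0,"ty":0,"tz":10,"gripper":-0.2},{"wx":0,"wy":0,"wz":0,"tx":0,"ty":0,"tz":40,"gripper":-0.2},{"wx":0,"wy":0,"wz":0,"tx":0,"ty":0,"tz":65,"gripper":-0.2},{"wx":0,"wy":0,"wz":0,"tx":0,"ty":0,"tz":80,"gripper":-0.2},{"wx":0,"wy":0,"wz":0,"tx":0,"ty":0,"tz":80,"gripper":-0.2}]'
python3 -m creep '[{"wx":0,"wy":0,"wz":0,"tx":0,"ty":0,"tz":5,"gripper":-0.2},{"wx":0,"wy":0,"wz":0,"tx":0,"ty":0,"tz":10,"gripper":-0.2},{"wx":0,"wy":0,"wz":0,"tx":0,"ty":0,"tz":10,"gripper":-0.2},{"wx":0,"wy":0,"wz":0,"tx":0,"ty":0,"tz":10,"gripper":-0.2},{"wx":0,"wy":0,"wz":0,"tx":0,"ty":0,"tz":10,"gripper":-0.2}]'
python3 - <<'E'
from h import *
seq((451,-172,12.6,178.5)); print(get_obs()['qpos'][6])
E
```

```text
time_s: 22.18
tool_pos: [0.4861, 0.1663, 0.1142]
tool_rot: [-180.0, -0.0, 175.0]
force: [1.8, 0.9, -1.4]
grip_width: 0.05
grasp_force: 20.0
time_s: 22.6
tool_pos: [0.4662, -0.0087, 0.1144]
tool_rot: [180.0, 0.0, 177.0]
force: [-0.9, 0.3, -0.8]
grip_width: 0.0496
grasp_force: 20.0
time_s: 23.02
tool_pos: [0.4469, -0.1781, 0.1147]
tool_rot: [-179.9, 0.0, 178.3]
force: [0.5, 0.8, -1.5]
grip_width: 0.0497
grasp_force: 20.0
time_s: 23.43
tool_pos: [0.4449, -0.173, 0.031]
tool_rot: [179.9, -0.4, 178.5]
force: [-0.9, 0.2, -0.8]
grip_width: 0.0499
grasp_force: 20.0
time_s: 23.85
tool_pos: [0.4488, -0.1743, 0.0251]
tool_rot: [180.0, 0.1, 178.5]
force: [0.4, 0.7, -0.5]
grip_width: 0.0496
grasp_force: 20.0
[-2.1  2.4 12.5] wz -0.0 rows 0.3
112.41179897879361
```

```bash
python3 -m creep '[{"wx":0,"wy":0,"wz":0,"tx":-1,"ty":2,"tz":4,"gripper":-0.2},{"wx":0,"wy":0,"wz":0,"tx":-1,"ty":2,"tz":8,"gripper":-0.2},{"wx":0,"wy":0,"wz":0,"tx":-1,"ty":2,"tz":11,"gripper":-0.2},{"wx":0,"wy":0,"wz":0,"tx":-1,"ty":2,"tz":12.7,"gripper":-0.2},{"wx":0,"wy":0,"wz":0,"tx":-1,"ty":2,"tz":12.7,"gripper":-0.2}]'
python3 -m creep '[{"wx":0,"wy":0,"wz":0,"tx":0,"ty":0,"tz":0,"gripper":-0.2},{"wx":0,"wy":0,"wz":0,"tx":0,"ty":0,"tz":0,"gripper":-0.2},{"wx":0,"wy":0,"wz":0,"tx":0,"ty":0,"tz":0,"gripper":0.3},{"wx":0,"wy":0,"wz":0,"tx":0,"ty":0,"tz":0,"gripper":0.5},{"wx":0,"wy":0,"wz":0,"tx":0,"ty":0,"tz":0,"gripper":0.5}]'
python3 -m creep '[{"wx":0,"wy":0,"wz":0,"tx":0,"ty":0,"tz":-10,"gripper":0.72},{"wx":0,"wy":0,"wz":0,"tx":0,"ty":0,"tz":-40,"gripper":0.5},{"wx":0,"wy":0,"wz":0,"tx":0,"ty":0,"tz":-80,"gripper":0.5},{"wx":0,"wy":0,"wz":0,"tx":0,"ty":0,"tz":-115,"gripper":0},{"wx":0,"wy":0,"wz":0,"tx":0,"ty":0,"tz":-150,"gripper":0}]'
python3 - <<'E'
from h import *
p,P,M,f,i=wrist('w6')
seq((455,-5,180,175),(460,150,180,174),(455,300,180,172.8))
E
```

```text
time_s: 24.27
tool_pos: [0.4492, -0.172, 0.0125]
tool_rot: [179.9, -0.0, 178.5]
force: [-5.0, 2.3, 11.1]
grip_width: 0.0495
grasp_force: 20.0
time_s: 24.68
tool_pos: [0.4491, -0.1723, 0.0114]
tool_rot: [-180.0, -0.0, 178.5]
force: [-0.3, -0.3, 0.3]
grip_width: 0.0613
grasp_force: 0.0
time_s: 25.1
tool_pos: [0.4488, -0.1726, 0.164]
tool_rot: [-180.0, 0.0, 178.4]
force: [0.6, 0.2, -0.5]
grip_width: 0.0589
grasp_force: 0.0
[  2.7 168.9  -9.1] wz 3.4 rows 4.1
[  8.5 154.8   0. ] wz 1 rows 3.7
[ 20.7 148.7   0. ] wz 1.2 rows 3.6
```

View pics/w6.png

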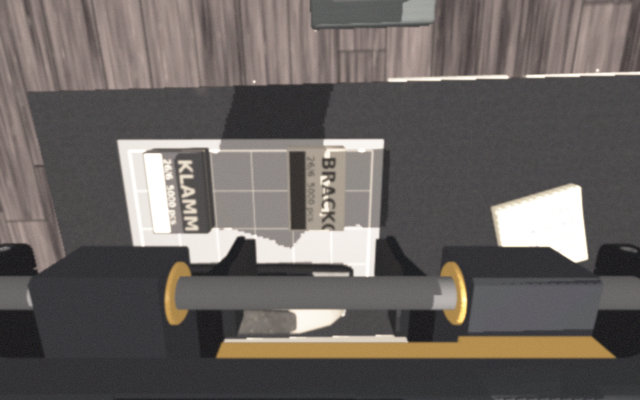

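Both boxes are on the mat, at (180,192) and (318,190). On to the strip, measuring the pad on the way.

```bash
python3 -m creep '[{"wx":0,"wy":0,"wz":0.6,"tx":0,"ty":25,"tz":-3,"gripper":0},{"wx":0,"wy":0,"wz":1.2,"tx":1,"ty":62,"tz":-6,"gripper":0},{"wx":0,"wy":0,"wz":1.8,"tx":1,"ty":100,"tz":-9,"gripper":0},{"wx":0,"wy":0,"wz":2.4,"tx":2,"ty":138,"tz":-9,"gripper":0},{"wx":0,"wy":0,"wz":3.4,"tx":3,"ty":178,"tz":-9,"gripper":0}]'
python3 -m creep '[{"wx":0,"wy":0,"wz":0,"tx":0,"ty":20,"tz":0,"gripper":0},{"wx":0,"wy":0,"wz":0,"tx":0,"ty":20,"tz":0,"gripper":0},{"wx":0,"wy":0,"wz":0,"tx":0,"ty":20,"tz":0,"gripper":0},{"wx":0,"wy":0,"wz":0,"tx":0,"ty":20,"tz":0,"gripper":0},{"wx":0,"wy":0,"wz":0,"tx":0,"ty":20,"tz":0,"gripper":0}]'
python3 - <<'E'
from h import *
p,P,M,f,i=wrist('w7'); Q=P.reshape(-1,3); C=p.reshape(-1,3)
for lo in (.005,.0065):
    m=(abs(Q[:,0]-.501)<.08)&(abs(Q[:,1]-.039)<.08)&(Q[:,2]>lo)&(Q[:,2]<.015)&(C.min(1)>120); print(m.sum(),np.median(Q[m],0)); rect(Q[m][:,:2])
seq((460,190,180,174),(455,300,180,172.8))
E
```

```text
time_s: 25.57
tool_pos: [0.4509, 0.0068, 0.1715]
tool_rot: [180.0, 0.1, 175.0]
force: [1.1, -0.1, 0.6]
grip_width: 0.0438
grasp_force: 0.0
time_s: 25.98
tool_pos: [0.4527, 0.024, 0.1707]
tool_rot: [-180.0, 0.0, 174.9]
force: [0.4, 0.2, -1.1]
grip_width: 0.0436
grasp_force: 0.0
5334 [0.49658073 0.03680702 0.00954903]
 rect c [501.8  39.7] size [76.5 76.1] ang 15.9
5307 [0.49679386 0.0368267  0.00955348]
 rect c [501.8  39.7] size [76.5 76.1] ang 15.9
[  7.4 166.   -9.3] wz 0.9 rows 4.0
[ 16.5 108.9   0. ] wz 1.2 rows 2.6
```

```bash
python3 -m creep '[{"wx":0,"wy":0,"wz":0.3,"tx":1,"ty":25,"tz":-3,"gripper":0},{"wx":0,"wy":0,"wz":0.6,"tx":2,"ty":60,"tz":-6,"gripper":0},{"wx":0,"wy":0,"wz":0.9,"tx":4,"ty":95,"tz":-9,"gripper":0},{"wx":0,"wy":0,"wz":0.9,"tx":6,"ty":130,"tz":-9,"gripper":0},{"wx":0,"wy":0,"wz":0.9,"tx":7,"ty":166,"tz":-9,"gripper":0}]'
python3 -m creep '[{"wx":0,"wy":0,"wz":0.6,"tx":6,"ty":38,"tz":0,"gripper":0},{"wx":0,"wy":0,"wz":1.2,"tx":12,"ty":76,"tz":0,"gripper":0},{"wx":0,"wy":0,"wz":1.2,"tx":16,"ty":109,"tz":0,"gripper":0},{"wx":0,"wy":0,"wz":1.2,"tx":16,"ty":109,"tz":0,"gripper":0},{"wx":0,"wy":0,"wz":1.2,"tx":16,"ty":109,"tz":0,"gripper":0}]'
python3 -m creep '[{"wx":0,"wy":0,"wz":0,"tx":0,"ty":0,"tz":0,"gripper":0},{"wx":0,"wy":0,"wz":0,"tx":0,"ty":0,"tz":0,"gripper":0},{"wx":0,"wy":0,"wz":0,"tx":0,"ty":0,"tz":0,"gripper":0}]'
python3 - <<'E'
from h import *
p,P,M,f,i=wrist('w8'); Q=P.reshape(-1,3); C=p.reshape(-1,3)
m=(abs(Q[:,0]-.51)<.07)&(abs(Q[:,1]-.303)<.03)&(Q[:,2]>.002)&(Q[:,2]<.012); print(m.sum()); rect(Q[m][:,:2])
seq((509.5,302.7,60,172.8))
E
```

```text
time_s: 26.45
tool_pos: [0.4604, 0.1918, 0.1801]
tool_rot: [180.0, 0.0, 174.0]
force: [0.4, -0.1, 0.3]
grip_width: 0.0438
grasp_force: 0.0
time_s: 26.87
tool_pos: [0.4549, 0.3027, 0.1792]
tool_rot: [-180.0, -0.0, 173.1]
force: [0.2, -0.8, -0.7]
grip_width: 0.0435
grasp_force: 0.0
time_s: 27.12
tool_pos: [0.4559, 0.2997, 0.1798]
tool_rot: [-180.0, 0.0, 172.8]
force: [0.3, -0.4, -0.6]
grip_width: 0.0437
grasp_force: 0.0
1037
 rect c [509.  302.5] size [12. 90.] ang 82.9
[-53.    9.4 119.8] wz 0.0 rows 3.2
```

```bash
python3 -m creep '[{"wx":0,"wy":0,"wz":0,"tx":-20,"ty":4,"tz":30,"gripper":0},{"wx":0,"wy":0,"wz":0,"tx":-45,"ty":8,"tz":60,"gripper":0},{"wx":0,"wy":0,"wz":0,"tx":-52.5,"ty":9,"tz":95,"gripper":0},{"wx":0,"wy":0,"wz":0,"tx":-52.5,"ty":9,"tz":125,"gripper":0},{"wx":0,"wy":0,"wz":0,"tx":-52.5,"ty":9,"tz":145,"gripper":0}]'
python3 -m creep '[{"wx":0,"wy":0,"wz":0,"tx":0,"ty":0,"tz":5,"gripper":0},{"wx":0,"wy":0,"wz":0,"tx":0,"ty":0,"tz":5,"gripper":0},{"wx":0,"wy":0,"wz":0,"tx":0,"ty":0,"tz":5,"gripper":0},{"wx":0,"wy":0,"wz":0,"tx":0,"ty":0,"tz":5,"gripper":0},{"wx":0,"wy":0,"wz":0,"tx":0,"ty":0,"tz":5,"gripper":0}]' 15
python3 -m creep '[{"wx":0,"wy":0,"wz":0,"tx":0,"ty":0,"tz":0,"gripper":0},{"wx":0,"wy":0,"wz":0,"tx":0,"ty":0,"tz":0,"gripper":0}]'
python3 - <<'E'
from h import *
seq((509,302.5,3,172.8))
E
```

```text
time_s: 27.58
tool_pos: [0.5078, 0.3017, 0.0314]
tool_rot: [-179.8, -0.1, 172.8]
force: [-0.7, -0.3, -0.3]
grip_width: 0.0431
grasp_force: 0.0
time_s: 28.0
tool_pos: [0.5096, 0.305, 0.0318]
tool_rot: [179.9, 0.2, 173.0]
force: [-0.3, 0.1, -0.3]
grip_width: 0.0436
grasp_force: 0.0
time_s: 28.17
tool_pos: [0.5088, 0.3047, 0.0308]
tool_rot: [179.9, 0.1, 173.0]
force: [0.0, 0.4, 0.7]
grip_width: 0.0435
grasp_force: 0.0
[-0.4 -2.1 27.8] wz 0.2 rows 0.7
```

```bash
python3 -m creep '[{"wx":0,"wy":0,"wz":0.1,"tx":0,"ty":-2,"tz":6,"gripper":0},{"wx":0,"wy":0,"wz":0.1,"tx":0,"ty":-2,"tz":14,"gripper":0},{"wx":0,"wy":0,"wz":0.1,"tx":0,"ty":-2,"tz":20,"gripper":0},{"wx":0,"wy":0,"wz":0.1,"tx":0,"ty":-2,"tz":24,"gripper":0},{"wx":0,"wy":0,"wz":0.1,"tx":0,"ty":-2,"tz":26.5,"gripper":0}]'
python3 -m creep '[{"wx":0,"wy":0,"wz":0,"tx":0,"ty":0,"tz":0,"gripper":0},{"wx":0,"wy":0,"wz":0,"tx":0,"ty":0,"tz":0,"gripper":0},{"wx":0,"wy":0,"wz":0,"tx":0,"ty":0,"tz":0,"gripper":-0.3},{"wx":0,"wy":0,"wz":0,"tx":0,"ty":0,"tz":0,"gripper":-0.5},{"wx":0,"wy":0,"wz":0,"tx":0,"ty":0,"tz":0,"gripper":-0.5}]'
python3 -m creep '[{"wx":0,"wy":0,"wz":0,"tx":0,"ty":0,"tz":0,"gripper":-1},{"wx":0,"wy":0,"wz":0,"tx":0,"ty":0,"tz":0,"gripper":-1},{"wx":0,"wy":0,"wz":0,"tx":0,"ty":0,"tz":0,"gripper":-1},{"wx":0,"wy":0,"wz":0,"tx":0,"ty":0,"tz":0,"gripper":-1},{"wx":0,"wy":0,"wz":0,"tx":0,"ty":0,"tz":0,"gripper":-1}]' 15
```

```text
time_s: 28.58
tool_pos: [0.5073, 0.3017, 0.0018]
tool_rot: [-179.9, -0.1, 172.9]
force: [0.3, -0.9, -0.2]
grip_width: 0.0439
grasp_force: 0.0
time_s: 29.0
tool_pos: [0.5083, 0.3024, 0.0035]
tool_rot: [180.0, 0.0, 172.9]
force: [0.4, -0.1, -0.1]
grip_width: 0.0306
grasp_force: 0.0
time_s: 29.42
tool_pos: [0.5081, 0.3023, 0.0033]
tool_rot: [180.0, 0.0, 172.9]
force: [-0.4, -0.2, 0.9]
grip_width: 0.0137
grasp_force: 15.0
```

```bash
python3 -m creep '[{"wx":0,"wy":0,"wz":0,"tx":0,"ty":0,"tz":-6,"gripper":-1},{"wx":0,"wy":0,"wz":0,"tx":0,"ty":0,"tz":-20,"gripper":-1},{"wx":0,"wy":0,"wz":0,"tx":0,"ty":0,"tz":-45,"gripper":-1},{"wx":0,"wy":0,"wz":0,"tx":0,"ty":0,"tz":-75,"gripper":-1},{"wx":0,"wy":0,"wz":0,"tx":0,"ty":0,"tz":-90,"gripper":-1}]'
python3 - <<'E'
from h import *
seq((505,170,93,185),(501.8,39.7,93,195.9))
E
```

```text
time_s: 29.83
tool_pos: [0.5094, 0.303, 0.0969]
tool_rot: [179.8, 0.2, 172.9]
force: [0.8, 0.1, 0.6]
grip_width: 0.0132
grasp_force: 15.0
[ -12.1 -132.5    3.9] wz -12.1 rows 3.2
[  14.5 -129.5   -0. ] wz -10.9 rows 3.1
```

```bash
python3 -m creep '[{"wx":0,"wy":0,"wz":-2.5,"tx":-2,"ty":-20,"tz":1,"gripper":-1},{"wx":0,"wy":0,"wz":-5,"tx":-4,"ty":-48,"tz":2,"gripper":-1},{"wx":0,"wy":0,"wz":-7.5,"tx":-7,"ty":-76,"tz":2,"gripper":-1},{"wx":0,"wy":0,"wz":-10,"tx":-10,"ty":-104,"tz":2,"gripper":-1},{"wx":0,"wy":0,"wz":-12.1,"tx":-12,"ty":-132.5,"tz":2,"gripper":-1}]'
python3 -m creep '[{"wx":0,"wy":0,"wz":-3,"tx":4,"ty":-35,"tz":0,"gripper":-1},{"wx":0,"wy":0,"wz":-6,"tx":8,"ty":-70,"tz":0,"gripper":-1},{"wx":0,"wy":0,"wz":-9,"tx":11,"ty":-100,"tz":0,"gripper":-1},{"wx":0,"wy":0,"wz":-10.9,"tx":14.5,"ty":-129.5,"tz":0,"gripper":-1},{"wx":0,"wy":0,"wz":-10.9,"tx":14.5,"ty":-129.5,"tz":0,"gripper":-1}]'
python3 -m creep '[{"wx":0,"wy":0,"wz":0,"tx":0,"ty":0,"tz":20,"gripper":-1},{"wx":0,"wy":0,"wz":0,"tx":0,"ty":0,"tz":40,"gripper":-1},{"wx":0,"wy":0,"wz":0,"tx":0,"ty":0,"tz":55,"gripper":-1},{"wx":0,"wy":0,"wz":0,"tx":0,"ty":0,"tz":55,"gripper":-1},{"wx":0,"wy":0,"wz":0,"tx":0,"ty":0,"tz":55,"gripper":-1}]'
python3 - <<'E'
from h import *
p,P,M,f,i=wrist('w9'); seq((501.3,39.5,13.6,195.9))
E
```

```text
time_s: 30.25
tool_pos: [0.5035, 0.1681, 0.0916]
tool_rot: [180.0, 0.0, -174.9]
force: [0.7, -0.2, -0.2]
grip_width: 0.0134
grasp_force: 15.0
time_s: 30.67
tool_pos: [0.5001, 0.0315, 0.0917]
tool_rot: [-179.8, -0.0, -164.6]
force: [0.2, 0.0, -0.2]
grip_width: 0.0134
grasp_force: 15.0
time_s: 31.08
tool_pos: [0.4997, 0.039, 0.036]
tool_rot: [180.0, -0.1, -164.1]
force: [0.3, 0.2, 0.6]
grip_width: 0.0132
grasp_force: 15.0
[-0.7  0.2 23.2] wz -0.0 rows 0.6
```

View pics/w9.png

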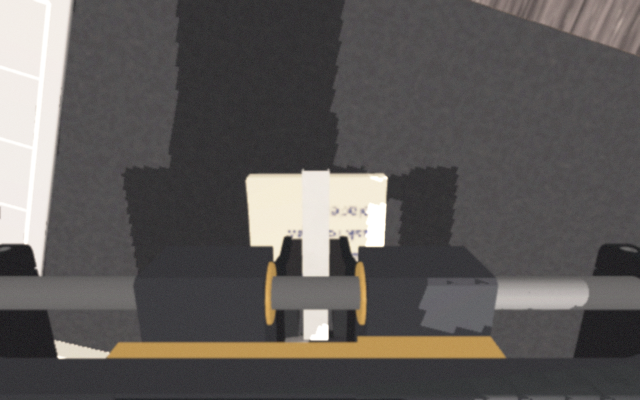

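The strip (316,210) sits centred over and parallel to the pad (247–387). Setting it down.

```bash
python3 -m creep '[{"wx":0,"wy":0,"wz":0,"tx":-1,"ty":0,"tz":8,"gripper":-1},{"wx":0,"wy":0,"wz":0,"tx":-1,"ty":0,"tz":15,"gripper":-1},{"wx":0,"wy":0,"wz":0,"tx":-1,"ty":0,"tz":20,"gripper":-1},{"wx":0,"wy":0,"wz":0,"tx":-1,"ty":0,"tz":20,"gripper":-1},{"wx":0,"wy":0,"wz":0,"tx":-1,"ty":0,"tz":20,"gripper":-1}]'
python3 -m creep '[{"wx":0,"wy":0,"wz":0,"tx":0,"ty":0,"tz":0,"gripper":-1},{"wx":0,"wy":0,"wz":0,"tx":0,"ty":0,"tz":0,"gripper":-1}]'
```

```text
time_s: 31.55
tool_pos: [0.5009, 0.0392, 0.0158]
tool_rot: [180.0, -0.0, -164.1]
force: [-0.6, 0.4, -0.3]
grip_width: 0.0134
grasp_force: 15.0
time_s: 31.72
tool_pos: [0.5015, 0.0393, 0.0164]
tool_rot: [-180.0, 0.0, -164.1]
force: [-0.3, -0.3, -0.9]
grip_width: 0.0129
grasp_force: 15.0
```

```bash
python3 -m creep '[{"wx":0,"wy":0,"wz":0,"tx":0,"ty":0,"tz":1.5,"gripper":-1},{"wx":0,"wy":0,"wz":0,"tx":0,"ty":0,"tz":3.2,"gripper":-1},{"wx":0,"wy":0,"wz":0,"tx":0,"ty":0,"tz":3.2,"gripper":-1},{"wx":0,"wy":0,"wz":0,"tx":0,"ty":0,"tz":3.2,"gripper":-1},{"wx":0,"wy":0,"wz":0,"tx":0,"ty":0,"tz":3.2,"gripper":-1}]'
python3 -m creep '[{"wx":0,"wy":0,"wz":0,"tx":0,"ty":0,"tz":0,"gripper":-0.5},{"wx":0,"wy":0,"wz":0,"tx":0,"ty":0,"tz":0,"gripper":-0.2},{"wx":0,"wy":0,"wz":0,"tx":0,"ty":0,"tz":0,"gripper":0},{"wx":0,"wy":0,"wz":0,"tx":0,"ty":0,"tz":0,"gripper":0},{"wx":0,"wy":0,"wz":0,"tx":0,"ty":0,"tz":0,"gripper":0}]'
python3 -m creep '[{"wx":0,"wy":0,"wz":0,"tx":0,"ty":0,"tz":-8,"gripper":0},{"wx":0,"wy":0,"wz":0,"tx":0,"ty":0,"tz":-40,"gripper":0.72},{"wx":0,"wy":0,"wz":0,"tx":0,"ty":0,"tz":-80,"gripper":0.72},{"wx":0,"wy":0,"wz":0,"tx":0,"ty":0,"tz":-115,"gripper":0.72},{"wx":0,"wy":0,"wz":0,"tx":0,"ty":0,"tz":-115,"gripper":0.72}]'
python3 - <<'E'
from h import *
p,P,M,f,i=wrist('w10'); Q=P.reshape(-1,3)
m=(abs(Q[:,0]-.501)<.06)&(abs(Q[:,1]-.039)<.06)&(Q[:,2]>.0125)&(Q[:,2]<.022); print(m.sum(),np.median(Q[m][:,2])); rect(Q[m][:,:2])
seq((470,-80,130,184),(449,-172.1,110,178.5))
E
```

```text
time_s: 32.13
tool_pos: [0.5016, 0.0393, 0.0132]
tool_rot: [-180.0, 0.0, -164.1]
force: [-0.1, -0.0, 2.6]
grip_width: 0.0136
grasp_force: 15.0
time_s: 32.55
tool_pos: [0.5011, 0.0392, 0.0127]
tool_rot: [180.0, -0.0, -164.1]
force: [-0.0, 0.8, 0.1]
grip_width: 0.038
grasp_force: 0.0
time_s: 32.97
tool_pos: [0.5062, 0.0397, 0.1359]
tool_rot: [-179.9, 0.8, -164.1]
force: [1.0, 0.3, -0.0]
grip_width: 0.0626
grasp_force: 0.0
1800 0.014551259866025096
 rect c [497.   42.3] size [91.8 56.4] ang 37.9
[  66.  -105.6    2.8] wz 11.9 rows 3.0
[ 27.4 -90.4  20. ] wz 5.5 rows 2.3
```

```bash
python3 -m creep '[{"wx":0,"wy":0,"wz":0,"tx":0,"ty":0,"tz":0,"gripper":0.72},{"wx":0,"wy":0,"wz":0,"tx":0,"ty":0,"tz":0,"gripper":0.72},{"wx":0,"wy":0,"wz":0,"tx":0,"ty":0,"tz":0,"gripper":0.72}]'
python3 - <<'E'
from h import *
p,P,M,f,i=wrist('w11'); Q=P
m=((abs(Q[...,0]-.501)<.06)&(abs(Q[...,1]-.039)<.06)&(Q[...,2]>.013)&(Q[...,2]<.02)).astype(np.uint8); m=cv2.morphologyEx(m,cv2.MORPH_OPEN,np.ones((3,3)))
n,l,s,_=cv2.connectedComponentsWithStats(m)
for k in range(1,n):
    if s[k,4]>60: print(s[k],np.median(Q[l==k],0)); rect(Q[l==k][:,:2])
seq((470,-80,130,184),(449.1,-172.1,110,178.5))
E
```

```text
time_s: 33.27
tool_pos: [0.5, 0.0391, 0.1265]
tool_rot: [180.0, -0.2, -164.1]
force: [0.4, -0.3, 0.1]
grip_width: 0.074
grasp_force: 0.0
[ 308  145   16  109 1656] [0.49990777 0.03835101 0.01463945]
 rect c [502.5  39.1] size [90.  12.2] ang 15.5
[  61.5 -106.3   -3.5] wz 11.9 rows 2.9
[ 27.3 -90.4  20. ] wz 5.5 rows 2.3
```

```bash
python3 -m creep '[{"wx":0,"wy":0,"wz":3,"tx":13,"ty":-22,"tz":-1,"gripper":0.72},{"wx":0,"wy":0,"wz":6,"tx":30,"ty":-50,"tz":-2,"gripper":0.72},{"wx":0,"wy":0,"wz":9,"tx":46,"ty":-79,"tz":-3,"gripper":0.72},{"wx":0,"wy":0,"wz":11.9,"tx":61.5,"ty":-106,"tz":-3,"gripper":0.72}]'
python3 -m creep '[{"wx":0,"wy":0,"wz":2,"tx":10,"ty":-33,"tz":7,"gripper":0.72},{"wx":0,"wy":0,"wz":4,"tx":20,"ty":-65,"tz":14,"gripper":0.72},{"wx":0,"wy":0,"wz":5.5,"tx":27,"ty":-90,"tz":20,"gripper":0.72},{"wx":0,"wy":0,"wz":5.5,"tx":27,"ty":-90,"tz":50,"gripper":0.72},{"wx":0,"wy":0,"wz":5.5,"tx":27,"ty":-90,"tz":80,"gripper":0.72}]'
python3 -m creep '[{"wx":0,"wy":0,"wz":0,"tx":0,"ty":0,"tz":0,"gripper":0.72},{"wx":0,"wy":0,"wz":0,"tx":0,"ty":0,"tz":0,"gripper":0.72},{"wx":0,"wy":0,"wz":0,"tx":0,"ty":0,"tz":0,"gripper":0.72},{"wx":0,"wy":0,"wz":0,"tx":0,"ty":0,"tz":0,"gripper":0.72},{"wx":0,"wy":0,"wz":0,"tx":0,"ty":0,"tz":0,"gripper":0.72}]'
python3 - <<'E'
from h import *
seq((449.1,-172.1,12.4,178.5))
E
```

```text
time_s: 33.65
tool_pos: [0.4698, -0.0814, 0.1302]
tool_rot: [-180.0, -0.1, -176.2]
force: [1.1, 0.4, 0.0]
grip_width: 0.0748
grasp_force: 0.0
time_s: 34.07
tool_pos: [0.4504, -0.1741, 0.0508]
tool_rot: [-179.9, 0.2, 178.2]
force: [0.2, 0.5, -0.6]
grip_width: 0.0747
grasp_force: 0.0
time_s: 34.48
tool_pos: [0.4517, -0.1712, 0.0525]
tool_rot: [-180.0, 0.2, 178.5]
force: [0.9, 0.6, 0.2]
grip_width: 0.0749
grasp_force: 0.0
[ 2.6 -0.9 40.1] wz 0.0 rows 1.0
```

```bash
python3 -m creep '[{"wx":0,"wy":0,"wz":0,"tx":2.4,"ty":-0.9,"tz":10,"gripper":0.72},{"wx":0,"wy":0,"wz":0,"tx":2.4,"ty":-0.9,"tz":22,"gripper":0.72},{"wx":0,"wy":0,"wz":0,"tx":2.4,"ty":-0.9,"tz":33,"gripper":0.72},{"wx":0,"wy":0,"wz":0,"tx":2.4,"ty":-0.9,"tz":39,"gripper":0.72},{"wx":0,"wy":0,"wz":0,"tx":2.4,"ty":-0.9,"tz":39.5,"gripper":0.72}]'
python3 -m creep '[{"wx":0,"wy":0,"wz":0,"tx":0,"ty":0,"tz":0,"gripper":0.72},{"wx":0,"wy":0,"wz":0,"tx":0,"ty":0,"tz":0,"gripper":0.72},{"wx":0,"wy":0,"wz":0,"tx":0,"ty":0,"tz":0,"gripper":0.72},{"wx":0,"wy":0,"wz":0,"tx":0,"ty":0,"tz":0,"gripper":0.72}]'
python3 - <<'E'
from h import *
seq((449.1,-172.1,12.4,178.5))
E
```

```text
time_s: 34.9
tool_pos: [0.4467, -0.1716, 0.0099]
tool_rot: [180.0, -0.2, 178.5]
force: [0.1, 0.2, -0.7]
grip_width: 0.0748
grasp_force: 0.0
time_s: 35.23
tool_pos: [0.4484, -0.1721, 0.0119]
tool_rot: [-180.0, 0.1, 178.5]
force: [0.3, 0.8, -0.3]
grip_width: 0.0749
grasp_force: 0.0
[-0.7  0.  -0.5] wz -0.0 rows 0.0
```

```bash
python3 -m creep '[{"wx":0,"wy":0,"wz":0,"tx":-0.6,"ty":0,"tz":0,"gripper":0.3},{"wx":0,"wy":0,"wz":0,"tx":-0.6,"ty":0,"tz":0,"gripper":0.25},{"wx":0,"wy":0,"wz":0,"tx":-0.6,"ty":0,"tz":0,"gripper":0.2},{"wx":0,"wy":0,"wz":0,"tx":-0.6,"ty":0,"tz":0,"gripper":-0.2},{"wx":0,"wy":0,"wz":0,"tx":-0.6,"ty":0,"tz":0,"gripper":-0.2}]' 12
python3 -m creep '[{"wx":0,"wy":0,"wz":0,"tx":0,"ty":0,"tz":0,"gripper":-0.2},{"wx":0,"wy":0,"wz":0,"tx":0,"ty":0,"tz":0,"gripper":-0.2},{"wx":0,"wy":0,"wz":0,"tx":0,"ty":0,"tz":0,"gripper":-0.2},{"wx":0,"wy":0,"wz":0,"tx":0,"ty":0,"tz":0,"gripper":-0.2}]' 20
python3 -m creep '[{"wx":0,"wy":0,"wz":0,"tx":0,"ty":0,"tz":-6,"gripper":-0.2},{"wx":0,"wy":0,"wz":0,"tx":0,"ty":0,"tz":-20,"gripper":-0.2},{"wx":0,"wy":0,"wz":0,"tx":0,"ty":0,"tz":-50,"gripper":-0.2},{"wx":0,"wy":0,"wz":0,"tx":0,"ty":0,"tz":-80,"gripper":-0.2},{"wx":0,"wy":0,"wz":0,"tx":0,"ty":0,"tz":-100,"gripper":-0.2}]' 20
python3 - <<'E'
from h import *
seq((470,-5,112,177),(490,170,112,175),(512.8,346.3,112,172.8))
E
```

```text
time_s: 35.65
tool_pos: [0.4486, -0.172, 0.0115]
tool_rot: [180.0, 0.0, 178.5]
force: [-0.7, 0.0, 1.2]
grip_width: 0.0501
grasp_force: 12.0
time_s: 35.98
tool_pos: [0.4485, -0.172, 0.0115]
tool_rot: [180.0, 0.0, 178.5]
force: [-0.0, 0.1, 0.7]
grip_width: 0.0498
grasp_force: 20.0
time_s: 36.4
tool_pos: [0.4493, -0.1725, 0.1141]
tool_rot: [-180.0, 0.1, 178.4]
force: [1.6, -0.9, -0.4]
grip_width: 0.0499
grasp_force: 20.0
[-16.2 168.    2.1] wz 1.4 rows 4.0
[-10.8 175.8   0. ] wz 2 rows 4.2
[ -7.3 177.6   0. ] wz 2.2 rows 4.3
```

```bash
python3 -m creep '[{"wx":0,"wy":0,"wz":0.3,"tx":-3,"ty":25,"tz":0,"gripper":-0.2},{"wx":0,"wy":0,"wz":0.6,"tx":-6,"ty":60,"tz":0,"gripper":-0.2},{"wx":0,"wy":0,"wz":0.9,"tx":-10,"ty":96,"tz":0,"gripper":-0.2},{"wx":0,"wy":0,"wz":1.2,"tx":-13,"ty":132,"tz":0,"gripper":-0.2},{"wx":0,"wy":0,"wz":1.4,"tx":-16,"ty":168,"tz":0,"gripper":-0.2}]'
python3 -m creep '[{"wx":0,"wy":0,"wz":0.4,"tx":-2,"ty":36,"tz":0,"gripper":-0.2},{"wx":0,"wy":0,"wz":0.8,"tx":-4,"ty":71,"tz":0,"gripper":-0.2},{"wx":0,"wy":0,"wz":1.2,"tx":-6,"ty":106,"tz":0,"gripper":-0.2},{"wx":0,"wy":0,"wz":1.6,"tx":-9,"ty":141,"tz":0,"gripper":-0.2},{"wx":0,"wy":0,"wz":2,"tx":-11,"ty":176,"tz":0,"gripper":-0.2}]'
python3 -m creep '[{"wx":0,"wy":0,"wz":0.4,"tx":-1,"ty":38,"tz":0,"gripper":-0.2},{"wx":0,"wy":0,"wz":0.8,"tx":-3,"ty":76,"tz":0,"gripper":-0.2},{"wx":0,"wy":0,"wz":1.4,"tx":-4,"ty":114,"tz":0,"gripper":-0.2},{"wx":0,"wy":0,"wz":2.2,"tx":-6,"ty":152,"tz":0,"gripper":-0.2},{"wx":0,"wy":0,"wz":2.2,"tx":-7,"ty":178,"tz":0,"gripper":-0.2}]'
python3 -m creep '[{"wx":0,"wy":0,"wz":0,"tx":0,"ty":0,"tz":10,"gripper":-0.2},{"wx":0,"wy":0,"wz":0,"tx":0,"ty":0,"tz":40,"gripper":-0.2},{"wx":0,"wy":0,"wz":0,"tx":0,"ty":0,"tz":70,"gripper":-0.2},{"wx":0,"wy":0,"wz":0,"tx":0,"ty":0,"tz":80,"gripper":-0.2},{"wx":0,"wy":0,"wz":0,"tx":0,"ty":0,"tz":80,"gripper":-0.2}]'
python3 -m creep '[{"wx":0,"wy":0,"wz":0,"tx":0,"ty":0,"tz":0,"gripper":-0.2},{"wx":0,"wy":0,"wz":0,"tx":0,"ty":0,"tz":0,"gripper":-0.2},{"wx":0,"wy":0,"wz":0,"tx":0,"ty":0,"tz":0,"gripper":-0.2},{"wx":0,"wy":0,"wz":0,"tx":0,"ty":0,"tz":0,"gripper":-0.2},{"wx":0,"wy":0,"wz":0,"tx":0,"ty":0,"tz":0,"gripper":-0.2}]'
cat > box.py <<'E'
from h import *
import sys
def box(cx,cy,zlo,zhi):
    p,P,M,f,i=wrist()
    m=((abs(P[...,0]-cx)<.06)&(abs(P[...,1]-cy)<.045)&(P[...,2]>zlo)&(P[...,2]<zhi)).astype(np.uint8); m=cv2.morphologyEx(m,cv2.MORPH_OPEN,np.ones((3,3)))
    n,l,s,_=cv2.connectedComponentsWithStats(m); k=1+np.argmax(s[1:,4]); print(s[k],np.median(P[l==k][:,2])); rect(P[l==k][:,:2])
E
python3 - <<'E'
from box import *
box(.5128,.3463,.03,.06); seq((512.8,346.3,9,172.8))
E
```

```text
time_s: 36.82
tool_pos: [0.4689, -0.0031, 0.112]
tool_rot: [180.0, 0.0, 177.0]
force: [0.2, -0.6, -0.7]
grip_width: 0.05
grasp_force: 20.0
time_s: 37.23
tool_pos: [0.489, 0.1723, 0.1118]
tool_rot: [180.0, 0.0, 175.0]
force: [0.9, 0.0, -1.4]
grip_width: 0.0497
grasp_force: 20.0
time_s: 37.65
tool_pos: [0.5105, 0.3518, 0.1116]
tool_rot: [179.9, -0.0, 173.0]
force: [0.6, 0.8, -0.4]
grip_width: 0.0497
grasp_force: 20.0
time_s: 38.07
tool_pos: [0.5089, 0.345, 0.028]
tool_rot: [-179.7, -0.3, 172.8]
force: [-1.0, -0.1, -0.5]
grip_width: 0.0501
grasp_force: 20.0
time_s: 38.48
tool_pos: [0.512, 0.3479, 0.0329]
tool_rot: [179.9, 0.1, 172.9]
force: [-0.2, -0.9, -0.6]
grip_width: 0.0499
grasp_force: 20.0
[  233   186   166    90 11214] 0.04741226873229373
 rect c [495.1 348.7] size [69.1 38.8] ang 82.8
[-1.2 -1.3 23.5] wz 0.1 rows 0.6
```

```bash
python3 -m creep '[{"wx":0,"wy":0,"wz":0,"tx":-0.5,"ty":-1,"tz":5,"gripper":-0.2},{"wx":0,"wy":0,"wz":0,"tx":-0.5,"ty":-1,"tz":12,"gripper":-0.2},{"wx":0,"wy":0,"wz":0,"tx":-0.5,"ty":-1,"tz":18,"gripper":-0.2},{"wx":0,"wy":0,"wz":0,"tx":-0.5,"ty":-1,"tz":19,"gripper":-0.2},{"wx":0,"wy":0,"wz":0,"tx":-0.5,"ty":-1,"tz":19,"gripper":-0.2}]'
python3 -m creep '[{"wx":0,"wy":0,"wz":0,"tx":0,"ty":0,"tz":0,"gripper":-0.2},{"wx":0,"wy":0,"wz":0,"tx":0,"ty":0,"tz":0,"gripper":-0.2},{"wx":0,"wy":0,"wz":0,"tx":0,"ty":0,"tz":0,"gripper":-0.2},{"wx":0,"wy":0,"wz":0,"tx":0,"ty":0,"tz":0,"gripper":-0.2}]'
python3 - <<'E'
from h import *
seq((512.2,346.3,8.8,172.8))
E
```

```text
time_s: 38.95
tool_pos: [0.5109, 0.3459, 0.0112]
tool_rot: [-179.9, -0.1, 172.9]
force: [-0.0, 0.3, -1.0]
grip_width: 0.0499
grasp_force: 20.0
time_s: 39.28
tool_pos: [0.5119, 0.3465, 0.0128]
tool_rot: [180.0, 0.0, 172.9]
force: [-0.1, 0.9, -0.7]
grip_width: 0.0499
grasp_force: 20.0
[-0.4 -0.2  4. ] wz 0.1 rows 0.1
```

```bash
python3 -m creep '[{"wx":0,"wy":0,"wz":0,"tx":-0.3,"ty":-0.2,"tz":1.5,"gripper":-0.2},{"wx":0,"wy":0,"wz":0,"tx":-0.3,"ty":-0.2,"tz":3,"gripper":-0.2},{"wx":0,"wy":0,"wz":0,"tx":-0.3,"ty":-0.2,"tz":4.2,"gripper":-0.2},{"wx":0,"wy":0,"wz":0,"tx":-0.3,"ty":-0.2,"tz":4.2,"gripper":-0.2},{"wx":0,"wy":0,"wz":0,"tx":-0.3,"ty":-0.2,"tz":4.2,"gripper":-0.2}]'
python3 -m creep '[{"wx":0,"wy":0,"wz":0,"tx":0,"ty":0,"tz":0,"gripper":0.3},{"wx":0,"wy":0,"wz":0,"tx":0,"ty":0,"tz":0,"gripper":0.5},{"wx":0,"wy":0,"wz":0,"tx":0,"ty":0,"tz":0,"gripper":0.72},{"wx":0,"wy":0,"wz":0,"tx":0,"ty":0,"tz":0,"gripper":0.72},{"wx":0,"wy":0,"wz":0,"tx":0,"ty":0,"tz":0,"gripper":0.72}]'
python3 -m creep '[{"wx":0,"wy":0,"wz":0,"tx":0,"ty":0,"tz":-10,"gripper":0.72},{"wx":0,"wy":0,"wz":0,"tx":0,"ty":0,"tz":-50,"gripper":0.72},{"wx":0,"wy":0,"wz":0,"tx":0,"ty":0,"tz":-90,"gripper":0.72},{"wx":0,"wy":0,"wz":0,"tx":0,"ty":0,"tz":-130,"gripper":0.72},{"wx":0,"wy":0,"wz":0,"tx":0,"ty":0,"tz":-145,"gripper":0.72}]'
python3 -m creep '[{"wx":0,"wy":0,"wz":0,"tx":30,"ty":0,"tz":0,"gripper":0.72},{"wx":0,"wy":0,"wz":0,"tx":40,"ty":0,"tz":0,"gripper":0.72},{"wx":0,"wy":0,"wz":0,"tx":40,"ty":0,"tz":0,"gripper":0.72},{"wx":0,"wy":0,"wz":0,"tx":40,"ty":0,"tz":0,"gripper":0.72},{"wx":0,"wy":0,"wz":0,"tx":40,"ty":0,"tz":0,"gripper":0.72}]'
python3 - <<'E'
from box import *
box(.5128,.3463,.018,.03)
seq((485,165,140,174.5),(465,-15,140,176),(449,-180,140,178),(448.6,-293.4,140,178.5))
E
```

```text
time_s: 39.7
tool_pos: [0.512, 0.3461, 0.0085]
tool_rot: [180.0, 0.0, 172.9]
force: [-0.7, -1.3, 2.8]
grip_width: 0.05
grasp_force: 20.0
time_s: 40.12
tool_pos: [0.5119, 0.3462, 0.0082]
tool_rot: [180.0, 0.0, 172.9]
force: [0.4, 0.6, -0.2]
grip_width: 0.0723
grasp_force: 0.0
time_s: 40.53
tool_pos: [0.5145, 0.348, 0.1609]
tool_rot: [179.6, 0.4, 172.9]
force: [1.5, 0.7, 0.9]
grip_width: 0.0749
grasp_force: 0.0
time_s: 40.95
tool_pos: [0.4727, 0.3504, 0.1526]
tool_rot: [-179.9, -0.0, 172.9]
force: [-0.0, -0.0, -0.3]
grip_width: 0.0752
grasp_force: 0.0
[ 287  195   59   80 4511] 0.02315246518158187
 rect c [512.5 345. ] size [50.1 73.9] ang 83.0
[ -35.1 -182.3   12.5] wz -1.7 rows 4.5
[   2.7 -181.1   -0. ] wz -1.5 rows 4.3
[   4.5 -165.7   -0. ] wz -2 rows 4.0
[  -3.6 -113.3   -0. ] wz -0.5 rows 2.7
```

Box_light is back within about 1 mm. Now box_dark.

```bash
python3 -m creep '[{"wx":0,"wy":0,"wz":-0.3,"tx":-7,"ty":-30,"tz":2,"gripper":0.72},{"wx":0,"wy":0,"wz":-0.6,"tx":-14,"ty":-68,"tz":4,"gripper":0.72},{"wx":0,"wy":0,"wz":-0.9,"tx":-21,"ty":-106,"tz":8,"gripper":0.72},{"wx":0,"wy":0,"wz":-1.3,"tx":-28,"ty":-144,"tz":12,"gripper":0.72},{"wx":0,"wy":0,"wz":-1.7,"tx":-35,"ty":-182,"tz":12,"gripper":0.72}]'
python3 -m creep '[{"wx":0,"wy":0,"wz":-0.3,"tx":0,"ty":-37,"tz":0,"gripper":0.72},{"wx":0,"wy":0,"wz":-0.6,"tx":1,"ty":-73,"tz":0,"gripper":0.72},{"wx":0,"wy":0,"wz":-0.9,"tx":2,"ty":-109,"tz":0,"gripper":0.72},{"wx":0,"wy":0,"wz":-1.2,"tx":2,"ty":-145,"tz":0,"gripper":0.72},{"wx":0,"wy":0,"wz":-1.5,"tx":3,"ty":-181,"tz":0,"gripper":0.72}]'
python3 -m creep '[{"wx":0,"wy":0,"wz":-0.4,"tx":1,"ty":-33,"tz":0,"gripper":0.72},{"wx":0,"wy":0,"wz":-0.8,"tx":2,"ty":-66,"tz":0,"gripper":0.72},{"wx":0,"wy":0,"wz":-1.2,"tx":3,"ty":-99,"tz":0,"gripper":0.72},{"wx":0,"wy":0,"wz":-1.6,"tx":4,"ty":-132,"tz":0,"gripper":0.72},{"wx":0,"wy":0,"wz":-2,"tx":4.5,"ty":-166,"tz":0,"gripper":0.72}]'
python3 -m creep '[{"wx":0,"wy":0,"wz":-0.3,"tx":-1,"ty":-37,"tz":0,"gripper":0.72},{"wx":0,"wy":0,"wz":-0.5,"tx":-2,"ty":-74,"tz":0,"gripper":0.72},{"wx":0,"wy":0,"wz":-0.5,"tx":-3.6,"ty":-113,"tz":10,"gripper":0.72},{"wx":0,"wy":0,"wz":-0.5,"tx":-3.6,"ty":-113,"tz":45,"gripper":0.72},{"wx":0,"wy":0,"wz":-0.5,"tx":-3.6,"ty":-113,"tz":80,"gripper":0.72}]'
python3 -m creep '[{"wx":0,"wy":0,"wz":0,"tx":0,"ty":0,"tz":8,"gripper":0.72},{"wx":0,"wy":0,"wz":0,"tx":0,"ty":0,"tz":8,"gripper":0.72},{"wx":0,"wy":0,"wz":0,"tx":0,"ty":0,"tz":8,"gripper":0.72},{"wx":0,"wy":0,"wz":0,"tx":0,"ty":0,"tz":8,"gripper":0.72},{"wx":0,"wy":0,"wz":0,"tx":0,"ty":0,"tz":8,"gripper":0.72}]'
python3 - <<'E'
from h import *
seq((448.6,-293.5,13,178.5))
E
```

```text
time_s: 41.42
tool_pos: [0.4843, 0.1634, 0.1399]
tool_rot: [-179.9, -0.1, 174.5]
force: [1.0, -0.5, -0.0]
grip_width: 0.0747
grasp_force: 0.0
time_s: 41.83
tool_pos: [0.4642, -0.0163, 0.141]
tool_rot: [-180.0, -0.0, 176.0]
force: [0.1, 0.7, -0.7]
grip_width: 0.0749
grasp_force: 0.0
time_s: 42.25
tool_pos: [0.4479, -0.1814, 0.141]
tool_rot: [-180.0, -0.0, 178.0]
force: [-0.1, 0.0, -0.1]
grip_width: 0.0748
grasp_force: 0.0
time_s: 42.67
tool_pos: [0.4486, -0.2974, 0.0616]
tool_rot: [-179.8, 0.2, 178.2]
force: [1.0, 0.5, -0.7]
grip_width: 0.075
grasp_force: 0.0
time_s: 43.08
tool_pos: [0.4498, -0.2926, 0.0553]
tool_rot: [-179.9, 0.2, 178.6]
force: [-0.6, -0.9, 0.2]
grip_width: 0.0748
grasp_force: 0.0
[ 1.2 -0.9 42.3] wz 0.1 rows 1.0
```

```bash
python3 -m creep '[{"wx":0,"wy":0,"wz":0,"tx":1,"ty":-0.9,"tz":10,"gripper":0.72},{"wx":0,"wy":0,"wz":0,"tx":1,"ty":-0.9,"tz":22,"gripper":0.72},{"wx":0,"wy":0,"wz":0,"tx":1,"ty":-0.9,"tz":33,"gripper":0.72},{"wx":0,"wy":0,"wz":0,"tx":1,"ty":-0.9,"tz":40,"gripper":0.72},{"wx":0,"wy":0,"wz":0,"tx":1,"ty":-0.9,"tz":41.5,"gripper":0.72}]'
python3 -m creep '[{"wx":0,"wy":0,"wz":0,"tx":0,"ty":0,"tz":0,"gripper":0.72},{"wx":0,"wy":0,"wz":0,"tx":0,"ty":0,"tz":0,"gripper":0.72},{"wx":0,"wy":0,"wz":0,"tx":0,"ty":0,"tz":0,"gripper":0.72},{"wx":0,"wy":0,"wz":0,"tx":0,"ty":0,"tz":0,"gripper":0.72}]'
python3 - <<'E'
from h import *
seq((448.6,-293.5,13.4,178.5))
E
```

```text
time_s: 43.5
tool_pos: [0.4457, -0.2921, 0.0095]
tool_rot: [179.9, -0.2, 178.6]
force: [-0.9, 0.2, 0.2]
grip_width: 0.075
grasp_force: 0.0
time_s: 43.83
tool_pos: [0.4476, -0.2932, 0.0122]
tool_rot: [-180.0, 0.1, 178.6]
force: [-0.7, 0.3, 0.4]
grip_width: 0.0748
grasp_force: 0.0
[-1.  -0.2 -1.2] wz 0.1 rows 0.0
```

```bash
python3 -m creep '[{"wx":0,"wy":0,"wz":0,"tx":-1,"ty":0,"tz":-1,"gripper":0.3},{"wx":0,"wy":0,"wz":0,"tx":-1,"ty":0,"tz":-1,"gripper":0.25},{"wx":0,"wy":0,"wz":0,"tx":-1,"ty":0,"tz":-1,"gripper":0.2},{"wx":0,"wy":0,"wz":0,"tx":-1,"ty":0,"tz":-1,"gripper":-0.2},{"wx":0,"wy":0,"wz":0,"tx":-1,"ty":0,"tz":-1,"gripper":-0.2}]' 12
python3 -m creep '[{"wx":0,"wy":0,"wz":0,"tx":0,"ty":0,"tz":0,"gripper":-0.2},{"wx":0,"wy":0,"wz":0,"tx":0,"ty":0,"tz":0,"gripper":-0.2},{"wx":0,"wy":0,"wz":0,"tx":0,"ty":0,"tz":0,"gripper":-0.2},{"wx":0,"wy":0,"wz":0,"tx":0,"ty":0,"tz":0,"gripper":-0.2}]' 20
python3 -m creep '[{"wx":0,"wy":0,"wz":0,"tx":0,"ty":0,"tz":-6,"gripper":-0.2},{"wx":0,"wy":0,"wz":0,"tx":0,"ty":0,"tz":-20,"gripper":-0.2},{"wx":0,"wy":0,"wz":0,"tx":0,"ty":0,"tz":-50,"gripper":-0.2},{"wx":0,"wy":0,"wz":0,"tx":0,"ty":0,"tz":-80,"gripper":-0.2},{"wx":0,"wy":0,"wz":0,"tx":0,"ty":0,"tz":-100,"gripper":-0.2}]' 20
python3 - <<'E'
from h import *
seq((470,-110,112,177),(490,75,112,175),(504.1,257.2,112,172.8))
E
```

```text
time_s: 44.25
tool_pos: [0.4482, -0.293, 0.0128]
tool_rot: [180.0, 0.0, 178.6]
force: [0.5, 0.4, 0.6]
grip_width: 0.0496
grasp_force: 12.0
time_s: 44.58
tool_pos: [0.4482, -0.293, 0.0128]
tool_rot: [180.0, 0.0, 178.6]
force: [0.1, 0.4, 0.9]
grip_width: 0.0499
grasp_force: 20.0
time_s: 45.0
tool_pos: [0.4486, -0.2936, 0.1153]
tool_rot: [-179.9, 0.1, 178.5]
force: [0.4, -0.2, -1.2]
grip_width: 0.0497
grasp_force: 20.0
[-16.7 184.1   3.3] wz 1.5 rows 4.4
[-10.3 185.8   0. ] wz 2 rows 4.5
[  1.8 182.7   0. ] wz 2.2 rows 4.4
```

```bash
python3 -m creep '[{"wx":0,"wy":0,"wz":0.3,"tx":-3,"ty":28,"tz":0,"gripper":-0.2},{"wx":0,"wy":0,"wz":0.6,"tx":-6,"ty":67,"tz":0,"gripper":-0.2},{"wx":0,"wy":0,"wz":0.9,"tx":-10,"ty":106,"tz":0,"gripper":-0.2},{"wx":0,"wy":0,"wz":1.2,"tx":-13,"ty":145,"tz":0,"gripper":-0.2},{"wx":0,"wy":0,"wz":1.5,"tx":-17,"ty":184,"tz":0,"gripper":-0.2}]'
python3 -m creep '[{"wx":0,"wy":0,"wz":0.4,"tx":-2,"ty":37,"tz":0,"gripper":-0.2},{"wx":0,"wy":0,"wz":0.8,"tx":-4,"ty":74,"tz":0,"gripper":-0.2},{"wx":0,"wy":0,"wz":1.2,"tx":-6,"ty":111,"tz":0,"gripper":-0.2},{"wx":0,"wy":0,"wz":1.6,"tx":-8,"ty":148,"tz":0,"gripper":-0.2},{"wx":0,"wy":0,"wz":2,"tx":-10,"ty":186,"tz":0,"gripper":-0.2}]'
python3 -m creep '[{"wx":0,"wy":0,"wz":0.4,"tx":0,"ty":38,"tz":0,"gripper":-0.2},{"wx":0,"wy":0,"wz":0.8,"tx":1,"ty":76,"tz":0,"gripper":-0.2},{"wx":0,"wy":0,"wz":1.4,"tx":1,"ty":114,"tz":0,"gripper":-0.2},{"wx":0,"wy":0,"wz":2.2,"tx":2,"ty":152,"tz":0,"gripper":-0.2},{"wx":0,"wy":0,"wz":2.2,"tx":2,"ty":180,"tz":0,"gripper":-0.2}]'
python3 -m creep '[{"wx":0,"wy":0,"wz":0,"tx":0,"ty":0,"tz":10,"gripper":-0.2},{"wx":0,"wy":0,"wz":0,"tx":0,"ty":0,"tz":40,"gripper":-0.2},{"wx":0,"wy":0,"wz":0,"tx":0,"ty":0,"tz":65,"gripper":-0.2},{"wx":0,"wy":0,"wz":0,"tx":0,"ty":0,"tz":75,"gripper":-0.2},{"wx":0,"wy":0,"wz":0,"tx":0,"ty":0,"tz":75,"gripper":-0.2}]'
python3 -m creep '[{"wx":0,"wy":0,"wz":0,"tx":0,"ty":0,"tz":0,"gripper":-0.2},{"wx":0,"wy":0,"wz":0,"tx":0,"ty":0,"tz":0,"gripper":-0.2},{"wx":0,"wy":0,"wz":0,"tx":0,"ty":0,"tz":0,"gripper":-0.2},{"wx":0,"wy":0,"wz":0,"tx":0,"ty":0,"tz":0,"gripper":-0.2},{"wx":0,"wy":0,"wz":0,"tx":0,"ty":0,"tz":0,"gripper":-0.2}]'
python3 - <<'E'
from h import *
seq((503.8,257.2,10,172.8))
E
```

```text
time_s: 45.42
tool_pos: [0.4693, -0.1079, 0.1131]
tool_rot: [180.0, 0.0, 177.0]
force: [0.6, -0.1, -1.5]
grip_width: 0.0499
grasp_force: 20.0
time_s: 45.83
tool_pos: [0.489, 0.0772, 0.1131]
tool_rot: [180.0, 0.0, 175.0]
force: [0.9, -0.5, -0.6]
grip_width: 0.0496
grasp_force: 20.0
time_s: 46.25
tool_pos: [0.5019, 0.2592, 0.1129]
tool_rot: [179.9, -0.0, 173.0]
force: [0.5, 1.0, -1.4]
grip_width: 0.0498
grasp_force: 20.0
time_s: 46.67
tool_pos: [0.5005, 0.2536, 0.0349]
tool_rot: [-179.8, -0.3, 172.9]
force: [-0.8, -0.1, -0.8]
grip_width: 0.0499
grasp_force: 20.0
time_s: 47.08
tool_pos: [0.5034, 0.2556, 0.0389]
tool_rot: [179.9, 0.1, 172.9]
force: [-0.3, 0.2, -1.3]
grip_width: 0.0498
grasp_force: 20.0
[-0.2  1.6 28.9] wz 0.1 rows 0.7
```

```bash
python3 -m creep '[{"wx":0,"wy":0,"wz":0.1,"tx":-0.2,"ty":1.6,"tz":6,"gripper":-0.2},{"wx":0,"wy":0,"wz":0.1,"tx":-0.2,"ty":1.6,"tz":15,"gripper":-0.2},{"wx":0,"wy":0,"wz":0.1,"tx":-0.2,"ty":1.6,"tz":22,"gripper":-0.2},{"wx":0,"wy":0,"wz":0.1,"tx":-0.2,"ty":1.6,"tz":25,"gripper":-0.2},{"wx":0,"wy":0,"wz":0.1,"tx":-0.2,"ty":1.6,"tz":25,"gripper":-0.2}]'
python3 -m creep '[{"wx":0,"wy":0,"wz":0,"tx":0,"ty":0,"tz":0,"gripper":-0.2},{"wx":0,"wy":0,"wz":0,"tx":0,"ty":0,"tz":0,"gripper":-0.2},{"wx":0,"wy":0,"wz":0,"tx":0,"ty":0,"tz":0,"gripper":-0.2},{"wx":0,"wy":0,"wz":0,"tx":0,"ty":0,"tz":0,"gripper":-0.2}]'
python3 - <<'E'
from h import *
seq((503.8,257.2,9.8,172.8))
E
```

```text
time_s: 47.5
tool_pos: [0.502, 0.2562, 0.0111]
tool_rot: [-179.9, -0.1, 172.8]
force: [0.2, -0.5, -0.9]
grip_width: 0.0498
grasp_force: 20.0
time_s: 47.83
tool_pos: [0.5034, 0.257, 0.0131]
tool_rot: [180.0, 0.0, 172.8]
force: [0.5, -0.3, -1.2]
grip_width: 0.0499
grasp_force: 20.0
[-0.3  0.3  3.3] wz -0.0 rows 0.1
```

```bash
python3 -m creep '[{"wx":0,"wy":0,"wz":0,"tx":-0.3,"ty":0.3,"tz":1,"gripper":-0.2},{"wx":0,"wy":0,"wz":0,"tx":-0.3,"ty":0.3,"tz":2.5,"gripper":-0.2},{"wx":0,"wy":0,"wz":0,"tx":-0.3,"ty":0.3,"tz":3.4,"gripper":-0.2},{"wx":0,"wy":0,"wz":0,"tx":-0.3,"ty":0.3,"tz":3.4,"gripper":-0.2},{"wx":0,"wy":0,"wz":0,"tx":-0.3,"ty":0.3,"tz":3.4,"gripper":-0.2}]'
python3 -m creep '[{"wx":0,"wy":0,"wz":0,"tx":0,"ty":0,"tz":0,"gripper":0.3},{"wx":0,"wy":0,"wz":0,"tx":0,"ty":0,"tz":0,"gripper":0.5},{"wx":0,"wy":0,"wz":0,"tx":0,"ty":0,"tz":0,"gripper":0.72},{"wx":0,"wy":0,"wz":0,"tx":0,"ty":0,"tz":0,"gripper":0.72},{"wx":0,"wy":0,"wz":0,"tx":0,"ty":0,"tz":0,"gripper":0.72}]'
python3 -m creep '[{"wx":0,"wy":0,"wz":0,"tx":0,"ty":0,"tz":-10,"gripper":0.72},{"wx":0,"wy":0,"wz":0,"tx":0,"ty":0,"tz":-50,"gripper":0.72},{"wx":0,"wy":0,"wz":0,"tx":0,"ty":0,"tz":-90,"gripper":0.72},{"wx":0,"wy":0,"wz":0,"tx":0,"ty":0,"tz":-130,"gripper":0.72},{"wx":0,"wy":0,"wz":0,"tx":0,"ty":0,"tz":-170,"gripper":0.72}]'
python3 -m creep '[{"wx":0,"wy":0,"wz":0,"tx":25,"ty":20,"tz":-25,"gripper":0.72},{"wx":0,"wy":0,"wz":0,"tx":52,"ty":45,"tz":-30,"gripper":0.72},{"wx":0,"wy":0,"wz":0,"tx":52,"ty":45,"tz":-30,"gripper":0.72},{"wx":0,"wy":0,"wz":0,"tx":52,"ty":45,"tz":-30,"gripper":0.72},{"wx":0,"wy":0,"wz":0,"tx":52,"ty":45,"tz":-30,"gripper":0.72}]'
python3 -m creep '[{"wx":0,"wy":0,"wz":0,"tx":0,"ty":0,"tz":0,"gripper":1},{"wx":0,"wy":0,"wz":0,"tx":0,"ty":0,"tz":0,"gripper":1},{"wx":0,"wy":0,"wz":0,"tx":0,"ty":0,"tz":0,"gripper":1}]'
python3 - <<'E'
from box import *
p,P,M,f,i=wrist('w12')
box(.5128,.3463,.018,.03);box(.504,.257,.018,.03)
seq((500,150,210,150),(530,-40,210,118),(547,-235.2,200,88.5))
E
```

```text
time_s: 48.25
tool_pos: [0.5036, 0.2572, 0.0098]
tool_rot: [180.0, 0.0, 172.8]
force: [-0.9, -0.2, 4.0]
grip_width: 0.0498
grasp_force: 20.0
time_s: 48.67
tool_pos: [0.5034, 0.2571, 0.0092]
tool_rot: [-180.0, -0.0, 172.8]
force: [-0.6, -0.1, 0.4]
grip_width: 0.0719
grasp_force: 0.0
time_s: 49.08
tool_pos: [0.5032, 0.2568, 0.182]
tool_rot: [180.0, 0.0, 172.8]
force: [0.5, 0.2, 0.9]
grip_width: 0.0747
grasp_force: 0.0
time_s: 49.5
tool_pos: [0.4575, 0.308, 0.2097]
tool_rot: [-180.0, 0.0, 172.8]
force: [-1.0, -0.3, 0.3]
grip_width: 0.0749
grasp_force: 0.0
time_s: 49.75
tool_pos: [0.458, 0.3072, 0.2089]
tool_rot: [-180.0, -0.0, 172.7]
force: [1.0, -0.0, -0.1]
grip_width: 0.0845
grasp_force: 0.0
[ 335  190   50   68 3268] 0.023170630017184557
 rect c [512.5 345. ] size [50.1 73.8] ang 82.8
[ 248  192   50   68 3256] 0.023151765428396143
 rect c [503.4 256.1] size [50.2 73.9] ang 82.5
[ -61.9 -151.1   -1. ] wz 22.7 rows 3.9
[-121.  -149.5   -0. ] wz 32 rows 4.6
[-180.3  -76.6   10. ] wz 29.5 rows 4.7
```

Both boxes are back within about 1.4 mm and 0.5°. Now the stapler.

```bash
python3 -m creep '[{"wx":0,"wy":0,"wz":4,"tx":-9,"ty":-22,"tz":0,"gripper":1},{"wx":0,"wy":0,"wz":9,"tx":-22,"ty":-54,"tz":0,"gripper":1},{"wx":0,"wy":0,"wz":14,"tx":-35,"ty":-86,"tz":0,"gripper":1},{"wx":0,"wy":0,"wz":18,"tx":-48,"ty":-118,"tz":0,"gripper":1},{"wx":0,"wy":0,"wz":22.7,"tx":-62,"ty":-151,"tz":0,"gripper":1}]'
python3 -m creep '[{"wx":0,"wy":0,"wz":6.4,"tx":-24,"ty":-30,"tz":0,"gripper":1},{"wx":0,"wy":0,"wz":12.8,"tx":-48,"ty":-60,"tz":0,"gripper":1},{"wx":0,"wy":0,"wz":19.2,"tx":-72,"ty":-90,"tz":0,"gripper":1},{"wx":0,"wy":0,"wz":25.6,"tx":-96,"ty":-120,"tz":0,"gripper":1},{"wx":0,"wy":0,"wz":32,"tx":-121,"ty":-149.5,"tz":0,"gripper":1}]'
python3 -m creep '[{"wx":0,"wy":0,"wz":6,"tx":-36,"ty":-15,"tz":2,"gripper":1},{"wx":0,"wy":0,"wz":12,"tx":-72,"ty":-31,"tz":4,"gripper":1},{"wx":0,"wy":0,"wz":18,"tx":-108,"ty":-46,"tz":6,"gripper":1},{"wx":0,"wy":0,"wz":24,"tx":-144,"ty":-61,"tz":8,"gripper":1},{"wx":0,"wy":0,"wz":29.5,"tx":-180,"ty":-76.6,"tz":10,"gripper":1}]'
python3 -m creep '[{"wx":0,"wy":0,"wz":0,"tx":0,"ty":0,"tz":20,"gripper":1},{"wx":0,"wy":0,"wz":0,"tx":0,"ty":0,"tz":50,"gripper":1},{"wx":0,"wy":0,"wz":0,"tx":0,"ty":0,"tz":80,"gripper":1},{"wx":0,"wy":0,"wz":0,"tx":0,"ty":0,"tz":80,"gripper":1},{"wx":0,"wy":0,"wz":0,"tx":0,"ty":0,"tz":80,"gripper":1}]'
python3 -m creep '[{"wx":0,"wy":0,"wz":0,"tx":0,"ty":0,"tz":0,"gripper":1},{"wx":0,"wy":0,"wz":0,"tx":0,"ty":0,"tz":0,"gripper":1},{"wx":0,"wy":0,"wz":0,"tx":0,"ty":0,"tz":0,"gripper":1},{"wx":0,"wy":0,"wz":0,"tx":0,"ty":0,"tz":0,"gripper":1},{"wx":0,"wy":0,"wz":0,"tx":0,"ty":0,"tz":0,"gripper":1}]'
python3 - <<'E'
from h import *
p,P,M,f,i=wrist(); Q=P.reshape(-1,3)
for lo,hi in [(.01,.1),(.045,.09)]:
    m=(abs(Q[:,0]-.547)<.03)&(abs(Q[:,1]+.235)<.12)&(Q[:,2]>lo)&(Q[:,2]<hi); rect(Q[m][:,:2])
seq((547,-235.2,37,88.5))
E
```

```text
time_s: 50.32
tool_pos: [0.5002, 0.1492, 0.2094]
tool_rot: [180.0, 0.0, 149.9]
force: [0.1, 0.8, -0.1]
grip_width: 0.0876
grasp_force: 0.0
time_s: 50.73
tool_pos: [0.5302, -0.0413, 0.2096]
tool_rot: [180.0, -0.0, 117.7]
force: [1.3, 0.2, -0.1]
grip_width: 0.0869
grasp_force: 0.0
time_s: 51.15
tool_pos: [0.5474, -0.236, 0.1994]
tool_rot: [180.0, -0.0, 88.3]
force: [1.2, 0.5, -0.2]
grip_width: 0.0869
grasp_force: 0.0
time_s: 51.57
tool_pos: [0.5462, -0.2337, 0.1182]
tool_rot: [-179.8, -0.0, 88.6]
force: [-0.8, -0.7, 0.5]
grip_width: 0.0875
grasp_force: 0.0
time_s: 51.98
tool_pos: [0.548, -0.2342, 0.1204]
tool_rot: [179.9, 0.0, 88.6]
force: [0.2, 0.9, 0.2]
grip_width: 0.087
grasp_force: 0.0
 rect c [ 547.5 -233.1] size [186.2  42.5] ang 88.4
 rect c [ 547.1 -238.4] size [172.7  32.6] ang 87.5
[-1.1 -0.8 83.1] wz 0.1 rows 2.0
```

```bash
python3 -m creep '[{"wx":0,"wy":0,"wz":0.1,"tx":-1,"ty":-0.8,"tz":20,"gripper":1},{"wx":0,"wy":0,"wz":0.1,"tx":-1,"ty":-0.8,"tz":45,"gripper":1},{"wx":0,"wy":0,"wz":0.1,"tx":-1,"ty":-0.8,"tz":70,"gripper":1},{"wx":0,"wy":0,"wz":0.1,"tx":-1,"ty":-0.8,"tz":81,"gripper":1},{"wx":0,"wy":0,"wz":0.1,"tx":-1,"ty":-0.8,"tz":82.5,"gripper":1}]'
python3 -m creep '[{"wx":0,"wy":0,"wz":0,"tx":0,"ty":0,"tz":0,"gripper":1},{"wx":0,"wy":0,"wz":0,"tx":0,"ty":0,"tz":0,"gripper":1},{"wx":0,"wy":0,"wz":0,"tx":0,"ty":0,"tz":0,"gripper":1},{"wx":0,"wy":0,"wz":0,"tx":0,"ty":0,"tz":0,"gripper":0.5},{"wx":0,"wy":0,"wz":0,"tx":0,"ty":0,"tz":0,"gripper":0}]'
python3 - <<'E'
from h import *
seq((547,-235.2,36.5,88.5))
E
```

```text
time_s: 52.45
tool_pos: [0.5447, -0.2342, 0.0344]
tool_rot: [-179.7, -0.1, 88.5]
force: [-0.6, 0.0, -1.1]
grip_width: 0.0869
grasp_force: 0.0
time_s: 52.87
tool_pos: [0.5473, -0.2353, 0.0379]
tool_rot: [179.9, 0.0, 88.5]
force: [-0.7, -0.4, -0.2]
grip_width: 0.0803
grasp_force: 0.0
[ 0.1 -0.3  1.4] wz -0.0 rows 0.0
```

```bash
python3 -m creep '[{"wx":0,"wy":0,"wz":0,"tx":0,"ty":0,"tz":1,"gripper":0},{"wx":0,"wy":0,"wz":0,"tx":0,"ty":0,"tz":1,"gripper":0},{"wx":0,"wy":0,"wz":0,"tx":0,"ty":0,"tz":1,"gripper":0},{"wx":0,"wy":0,"wz":0,"tx":0,"ty":0,"tz":1,"gripper":0},{"wx":0,"wy":0,"wz":0,"tx":0,"ty":0,"tz":1,"gripper":0}]'
python3 -m creep '[{"wx":0,"wy":0,"wz":0,"tx":0,"ty":0,"tz":0,"gripper":-1},{"wx":0,"wy":0,"wz":0,"tx":0,"ty":0,"tz":0,"gripper":-1},{"wx":0,"wy":0,"wz":0,"tx":0,"ty":0,"tz":0,"gripper":-1},{"wx":0,"wy":0,"wz":0,"tx":0,"ty":0,"tz":0,"gripper":-1},{"wx":0,"wy":0,"wz":0,"tx":0,"ty":0,"tz":0,"gripper":-1}]' 30
python3 -m creep '[{"wx":0,"wy":0,"wz":0,"tx":0,"ty":0,"tz":0,"gripper":-1},{"wx":0,"wy":0,"wz":0,"tx":0,"ty":0,"tz":0,"gripper":-1},{"wx":0,"wy":0,"wz":0,"tx":0,"ty":0,"tz":0,"gripper":-1},{"wx":0,"wy":0,"wz":0,"tx":0,"ty":0,"tz":0,"gripper":-1},{"wx":0,"wy":0,"wz":0,"tx":0,"ty":0,"tz":0,"gripper":-1}]' 30
```

```text
time_s: 53.28
tool_pos: [0.5466, -0.2351, 0.0358]
tool_rot: [180.0, -0.0, 88.5]
force: [0.1, -1.0, -0.9]
grip_width: 0.0492
grasp_force: 0.0
time_s: 53.7
tool_pos: [0.5466, -0.2351, 0.0358]
tool_rot: [180.0, -0.0, 88.5]
force: [-0.2, 0.0, -0.4]
grip_width: 0.032
grasp_force: 29.7
time_s: 54.12
tool_pos: [0.5466, -0.2351, 0.0358]
tool_rot: [180.0, -0.0, 88.5]
force: [1.4, -0.5, -0.8]
grip_width: 0.032
grasp_force: 29.7
```

```bash
python3 -m creep '[{"wx":0,"wy":0,"wz":0,"tx":0,"ty":0,"tz":-8,"gripper":-1},{"wx":0,"wy":0,"wz":0,"tx":0,"ty":0,"tz":-30,"gripper":-1},{"wx":0,"wy":0,"wz":0,"tx":0,"ty":0,"tz":-65,"gripper":-1},{"wx":0,"wy":0,"wz":0,"tx":0,"ty":0,"tz":-100,"gripper":-1},{"wx":0,"wy":0,"wz":0,"tx":0,"ty":0,"tz":-125,"gripper":-1}]'
python3 - <<'E'
from h import *
seq((540,-55,165,88.5),(528,130,165,86.5),(512.1,308.4,160,84.6))
E
```

```text
time_s: 54.53
tool_pos: [0.5467, -0.2356, 0.1638]
tool_rot: [179.9, 0.0, 88.4]
force: [1.2, -0.4, -2.5]
grip_width: 0.032
grasp_force: 29.8
[180.3 -11.6  -1.2] wz -0.1 rows 4.3
[184.6 -16.8  -0. ] wz 2.0 rows 4.4
[177.1 -26.8   5. ] wz 1.9 rows 4.3
```

```bash
python3 -m creep '[{"wx":0,"wy":0,"wz":0,"tx":25,"ty":-1,"tz":0,"gripper":-1},{"wx":0,"wy":0,"wz":0,"tx":63,"ty":-4,"tz":0,"gripper":-1},{"wx":0,"wy":0,"wz":0,"tx":102,"ty":-6,"tz":0,"gripper":-1},{"wx":0,"wy":0,"wz":0,"tx":141,"ty":-9,"tz":0,"gripper":-1},{"wx":0,"wy":0,"wz":0,"tx":180,"ty":-12,"tz":0,"gripper":-1}]'
python3 -m creep '[{"wx":0,"wy":0,"wz":0.4,"tx":37,"ty":-3,"tz":0,"gripper":-1},{"wx":0,"wy":0,"wz":0.8,"tx":74,"ty":-7,"tz":0,"gripper":-1},{"wx":0,"wy":0,"wz":1.2,"tx":111,"ty":-10,"tz":0,"gripper":-1},{"wx":0,"wy":0,"wz":1.6,"tx":148,"ty":-13,"tz":0,"gripper":-1},{"wx":0,"wy":0,"wz":2,"tx":184.6,"ty":-17,"tz":0,"gripper":-1}]'
python3 -m creep '[{"wx":0,"wy":0,"wz":0.4,"tx":37,"ty":-5,"tz":1,"gripper":-1},{"wx":0,"wy":0,"wz":0.8,"tx":74,"ty":-11,"tz":2,"gripper":-1},{"wx":0,"wy":0,"wz":1.2,"tx":110,"ty":-17,"tz":3,"gripper":-1},{"wx":0,"wy":0,"wz":1.6,"tx":146,"ty":-22,"tz":4,"gripper":-1},{"wx":0,"wy":0,"wz":1.9,"tx":177,"ty":-27,"tz":5,"gripper":-1}]'
python3 -m creep '[{"wx":0,"wy":0,"wz":0,"tx":0,"ty":0,"tz":20,"gripper":-1},{"wx":0,"wy":0,"wz":0,"tx":0,"ty":0,"tz":50,"gripper":-1},{"wx":0,"wy":0,"wz":0,"tx":0,"ty":0,"tz":75,"gripper":-1},{"wx":0,"wy":0,"wz":0,"tx":0,"ty":0,"tz":75,"gripper":-1},{"wx":0,"wy":0,"wz":0,"tx":0,"ty":0,"tz":75,"gripper":-1}]'
python3 -m creep '[{"wx":0,"wy":0,"wz":0,"tx":0,"ty":0,"tz":0,"gripper":-1},{"wx":0,"wy":0,"wz":0,"tx":0,"ty":0,"tz":0,"gripper":-1},{"wx":0,"wy":0,"wz":0,"tx":0,"ty":0,"tz":0,"gripper":-1},{"wx":0,"wy":0,"wz":0,"tx":0,"ty":0,"tz":0,"gripper":-1},{"wx":0,"wy":0,"wz":0,"tx":0,"ty":0,"tz":0,"gripper":-1}]'
python3 - <<'E'
from h import *
p,P,M,f,i=wrist('w13')
seq((512.1,308.4,57.2,84.6))
E
```

```text
time_s: 54.95
tool_pos: [0.5384, -0.0533, 0.161]
tool_rot: [-180.0, -0.0, 88.4]
force: [0.1, 1.1, -2.8]
grip_width: 0.0319
grasp_force: 29.8
time_s: 55.37
tool_pos: [0.5264, 0.1316, 0.161]
tool_rot: [-180.0, 0.0, 86.4]
force: [-0.0, -0.6, -3.8]
grip_width: 0.0318
grasp_force: 29.8
time_s: 55.78
tool_pos: [0.51, 0.3109, 0.1557]
tool_rot: [-180.0, 0.0, 84.6]
force: [0.2, -0.4, -2.7]
grip_width: 0.0314
grasp_force: 29.8
time_s: 56.2
tool_pos: [0.5099, 0.3073, 0.0796]
tool_rot: [-179.8, 0.2, 84.6]
force: [0.0, -0.6, -3.4]
grip_width: 0.0323
grasp_force: 29.8
time_s: 56.62
tool_pos: [0.5118, 0.3087, 0.0819]
tool_rot: [179.9, -0.1, 84.6]
force: [-0.8, 0.4, -2.9]
grip_width: 0.0321
grasp_force: 29.8
[-0.2  0.5 24.4] wz -0.0 rows 0.6
```

```bash
python3 -m creep '[{"wx":0,"wy":0,"wz":0,"tx":-0.2,"ty":0.4,"tz":6,"gripper":-1},{"wx":0,"wy":0,"wz":0,"tx":-0.2,"ty":0.4,"tz":13,"gripper":-1},{"wx":0,"wy":0,"wz":0,"tx":-0.2,"ty":0.4,"tz":18,"gripper":-1},{"wx":0,"wy":0,"wz":0,"tx":-0.2,"ty":0.4,"tz":19,"gripper":-1},{"wx":0,"wy":0,"wz":0,"tx":-0.2,"ty":0.4,"tz":19,"gripper":-1}]'
python3 -m creep '[{"wx":0,"wy":0,"wz":0,"tx":0,"ty":0,"tz":0,"gripper":-1},{"wx":0,"wy":0,"wz":0,"tx":0,"ty":0,"tz":0,"gripper":-1},{"wx":0,"wy":0,"wz":0,"tx":0,"ty":0,"tz":0,"gripper":-1},{"wx":0,"wy":0,"wz":0,"tx":0,"ty":0,"tz":0,"gripper":-1}]'
python3 - <<'E'
from h import *
seq((512.1,308.4,57.2,84.6))
E
```

```text
time_s: 57.08
tool_pos: [0.511, 0.3078, 0.0607]
tool_rot: [-179.9, 0.1, 84.6]
force: [-0.5, -0.2, -3.0]
grip_width: 0.0317
grasp_force: 29.8
time_s: 57.42
tool_pos: [0.5119, 0.3084, 0.0622]
tool_rot: [180.0, -0.0, 84.6]
force: [-0.1, -0.5, -3.4]
grip_width: 0.0321
grasp_force: 29.8
[0.1 0.2 5. ] wz -0.0 rows 0.1
```

```bash
python3 -m creep '[{"wx":0,"wy":0,"wz":0,"tx":0,"ty":0,"tz":1.5,"gripper":-1},{"wx":0,"wy":0,"wz":0,"tx":0,"ty":0,"tz":3,"gripper":-1},{"wx":0,"wy":0,"wz":0,"tx":0,"ty":0,"tz":4.5,"gripper":-1},{"wx":0,"wy":0,"wz":0,"tx":0,"ty":0,"tz":4.5,"gripper":-1},{"wx":0,"wy":0,"wz":0,"tx":0,"ty":0,"tz":4.5,"gripper":-1}]'
python3 -m creep '[{"wx":0,"wy":0,"wz":0,"tx":0,"ty":0,"tz":0.5,"gripper":-1},{"wx":0,"wy":0,"wz":0,"tx":0,"ty":0,"tz":0.5,"gripper":-1},{"wx":0,"wy":0,"wz":0,"tx":0,"ty":0,"tz":0.5,"gripper":-1}]'
```

```text
time_s: 57.83
tool_pos: [0.5116, 0.3081, 0.0572]
tool_rot: [-180.0, 0.0, 84.6]
force: [-0.4, 0.6, -3.1]
grip_width: 0.032
grasp_force: 29.8
time_s: 58.08
tool_pos: [0.5116, 0.3083, 0.0569]
tool_rot: [180.0, -0.0, 84.6]
force: [-0.8, -0.8, -1.9]
grip_width: 0.0319
grasp_force: 29.8
```

```bash
python3 -m creep '[{"wx":0,"wy":0,"wz":0,"tx":0,"ty":0,"tz":0.6,"gripper":-1},{"wx":0,"wy":0,"wz":0,"tx":0,"ty":0,"tz":0.6,"gripper":-1},{"wx":0,"wy":0,"wz":0,"tx":0,"ty":0,"tz":0.6,"gripper":-1},{"wx":0,"wy":0,"wz":0,"tx":0,"ty":0,"tz":0.6,"gripper":-0.2},{"wx":0,"wy":0,"wz":0,"tx":0,"ty":0,"tz":0.6,"gripper":0}]'
python3 -m creep '[{"wx":0,"wy":0,"wz":0,"tx":0,"ty":0,"tz":0,"gripper":1},{"wx":0,"wy":0,"wz":0,"tx":0,"ty":0,"tz":0,"gripper":1},{"wx":0,"wy":0,"wz":0,"tx":0,"ty":0,"tz":0,"gripper":1},{"wx":0,"wy":0,"wz":0,"tx":0,"ty":0,"tz":0,"gripper":1},{"wx":0,"wy":0,"wz":0,"tx":0,"ty":0,"tz":0,"gripper":1}]'
python3 -m creep '[{"wx":0,"wy":0,"wz":0,"tx":0,"ty":0,"tz":-15,"gripper":1},{"wx":0,"wy":0,"wz":0,"tx":0,"ty":0,"tz":-50,"gripper":1},{"wx":0,"wy":0,"wz":0,"tx":0,"ty":0,"tz":-90,"gripper":1},{"wx":0,"wy":0,"wz":0,"tx":0,"ty":0,"tz":-130,"gripper":1},{"wx":0,"wy":0,"wz":0,"tx":0,"ty":0,"tz":-160,"gripper":1}]'
python3 -m creep '[{"wx":0,"wy":0,"wz":0,"tx":20,"ty":0,"tz":-35,"gripper":1},{"wx":0,"wy":0,"wz":0,"tx":48,"ty":0,"tz":-70,"gripper":1},{"wx":0,"wy":0,"wz":0,"tx":48,"ty":0,"tz":-80,"gripper":1},{"wx":0,"wy":0,"wz":0,"tx":48,"ty":0,"tz":-80,"gripper":1},{"wx":0,"wy":0,"wz":0,"tx":48,"ty":0,"tz":-80,"gripper":1}]'
python3 - <<'E'
from h import *
p,P,M,f,i=wrist('w14'); P=P.reshape(-1,3); P=P[np.isfinite(P[:,0])]
n=P[(abs(P[:,0]-.512)<.07)&(abs(P[:,1]-.306)<.12)]
for lo,hi in [(.03,.11),(.06,.11),(.08,.12)]:
    q=n[(n[:,2]>lo)&(n[:,2]<hi)]; print('stapler',lo,len(q)); rect(q[:,:2])
u=np.array([np.cos(np.radians(82.7)),np.sin(np.radians(82.7))]); c0=np.array([.5104,.3023])@u
t=n[(n[:,2]>.019)&(n[:,2]<.026)]; s=t[:,:2]@u-c0
for nm,m in [('light',(s>.015)&(s<.075)),('dark',(s<-.015)&(s>-.075))]: print(nm); rect(t[m][:,:2])
q,d=optics.read_camera('top'); cv2.imwrite('pics/topend.png',q[:,:,::-1])
E
```

```text
time_s: 58.5
tool_pos: [0.5122, 0.3084, 0.0566]
tool_rot: [179.9, -0.0, 84.6]
force: [0.5, 0.1, 0.9]
grip_width: 0.0366
grasp_force: 0.0
time_s: 58.92
tool_pos: [0.5117, 0.3083, 0.0563]
tool_rot: [180.0, -0.0, 84.6]
force: [-0.2, -0.5, 0.8]
grip_width: 0.0668
grasp_force: 0.0
time_s: 59.33
tool_pos: [0.5124, 0.3086, 0.22]
tool_rot: [179.8, -0.1, 84.6]
force: [0.4, 1.3, -0.0]
grip_width: 0.0864
grasp_force: 0.0
time_s: 59.75
tool_pos: [0.5164, 0.3558, 0.2961]
tool_rot: [180.0, 0.0, 84.6]
force: [0.0, -0.3, -0.9]
grip_width: 0.0867
grasp_force: 0.0
stapler 0.03 4947
 rect c [513. 314.] size [179.6  42.2] ang 83.8
stapler 0.06 3718
 rect c [512.5 308.2] size [167.9  31.6] ang 83.7
stapler 0.08 3080
 rect c [513.  312.4] size [142.6  31.3] ang 83.9
light
 rect c [514.1 345.4] size [49.7 73. ] ang 83.2
dark
 rect c [504.9 257.2] size [50.2 73.2] ang 83.3
```

View pics/w14.png

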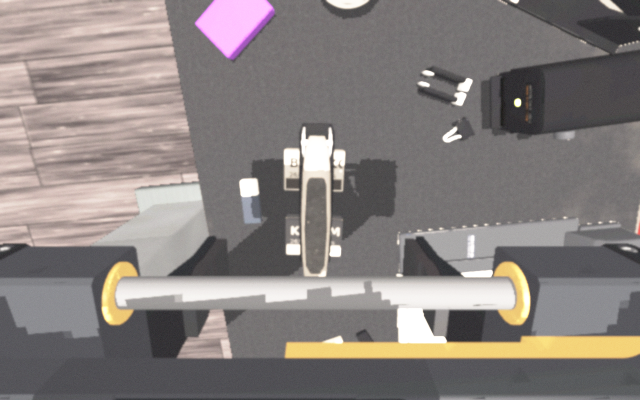

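View pics/topend.png

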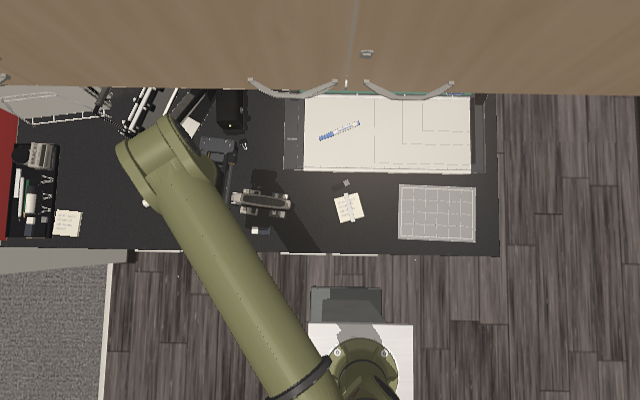

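w14 shows the stapler (317,200) back across both boxes, the eraser (249,200) unmoved, and everything within about 1.5 mm and 1° of the start. The end top view shows the strip on the pad at (349,207), the mat empty and the USB stick unmoved at (342,184). Handing in.

```bash
python3 -c "
from cell import env
print(env.sign_off())"
```

```text
the job is handed in; nothing more can be done
None
```

The job is done and handed in at about 60 s: the strip lies flat across the middle of the pad, both boxes and the stapler are back within about 1.5 mm and 1° of where they started, and the eraser and USB stick look unmoved; sign-off returned no verdict.

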